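# Fit and pin the battery hold-down cover

## Task

Fit the perforated hold-down cover to the black battery case: tilt its straight edge under the case's lip, then level it down round the four pins until it lies flush. Then lock it with every R-clip there is, each on a pin of its own: push the straight leg through the pin's cross hole until the bow springs over the pin. Leave the other things on the bench where they are.

Things in the scene. Friction and masses are not known exactly. Their poses are not given: they have to be found in the camera images.
- case: Black steel battery case fixed to the bench, 140 (x) x 274 (y) mm. Origin under its centre on the bench, z up. Its top is a shallow cavity 124 (x) x 258 (y) mm, centred on the origin, floor at z 50 mm. The walls on its +x, +y and -y sides are 8 mm thick and rise to z 56 mm only; the wall on the -x side is higher and carries a lip.
- case_lip (a point): Middle of the lip's free edge, at its underside: case x -48, y 0, z 66 mm. The lip runs along the whole -x wall (inner face x -62 mm), overhangs the cavity by 14 mm, leaves a gap of 16 mm above the cavity floor, and is 5 mm thick (top z 71 mm).
- pin1_hole (a point): Centre of the cross hole of the hold-down pin at case x 47, y -93, z 66 mm. Each pin is a fixed upright round steel shank, 20 mm diameter, from the cavity floor to z 76 mm. Its cross hole is 8.5 x 8.5 mm and runs horizontally along the case's x axis.
- pin2_hole (a point): Same for the pin at case x 47, y -31, z 66 mm.
- pin3_hole (a point): Same for the pin at case x 47, y 31, z 66 mm.
- pin4_hole (a point): Same for the pin at case x 47, y 93, z 66 mm.
- cover: Loose perforated steel plate 120 (x) x 252 (y) x 6 mm, about 0.45 kg, flat on the bench at the start. Origin at the centre of its underside. Black upright grip tab in the middle: 12 mm thick (x -12 to 0), 80 mm long (y -40 to 40), z 6 to 40 mm. Home: cover frame = case frame raised by 50 mm, top flush with the low walls.
- cover_edge (a point): Middle of the cover's straight edge (cover x -60, y 0, z 3 mm), the one that belongs under the case's lip. Its far edge, at cover x 60, has four notches 28 mm wide (y -93, -31, 31, 93) and 27 mm deep (inner end at x 33 mm) that go round the pins.
- mat: Thin black rubber mat fixed to the bench, 230 (x) x 160 (y) x 2 mm, on which the clips lie at the start. Origin at the centre of its underside.
- clip1: R-clip 1 of up to four alike (may be absent), steel wire 5.2 mm, 75 g, lying flat. Origin on the underside at the centre of its double-wound head loop, x -12 to 12, y -10 to 10, z 0 to 10.4 mm: grip it across y. Straight leg along +x at y 0, z 2.6 mm, to the round tip at x 78 mm; the sprung bowed leg lies beside it on the +y side, out to y 20 mm.
- clip1_seat (a point): Point of clip 1's straight leg that lies at the pin's axis once the bow has sprung over: clip x 45, y 0, z 2.6 mm. Bowed leg's centre line, x, y in mm: (12,7.3) (33,7) (39,13) (51,13.2) (57,8) (70,17). It is hinged at (6,7.4), 3.5 N m/rad: the throat at x 57 rides over the 20 mm pin, then snaps round it; push of about 10 N.
- clip2: R-clip 2 of up to four alike (may be absent), steel wire 5.2 mm, 75 g, lying flat. Origin on the underside at the centre of its double-wound head loop, x -12 to 12, y -10 to 10, z 0 to 10.4 mm: grip it across y. Straight leg along +x at y 0, z 2.6 mm, to the round tip at x 78 mm; the sprung bowed leg lies beside it on the +y side, out to y 20 mm.
- clip2_seat (a point): Point of clip 2's straight leg that lies at the pin's axis once the bow has sprung over: clip x 45, y 0, z 2.6 mm. Bowed leg's centre line, x, y in mm: (12,7.3) (33,7) (39,13) (51,13.2) (57,8) (70,17). It is hinged at (6,7.4), 3.5 N m/rad: the throat at x 57 rides over the 20 mm pin, then snaps round it; push of about 10 N.
- clip3: R-clip 3 of up to four alike (may be absent), steel wire 5.2 mm, 75 g, lying flat. Origin on the underside at the centre of its double-wound head loop, x -12 to 12, y -10 to 10, z 0 to 10.4 mm: grip it across y. Straight leg along +x at y 0, z 2.6 mm, to the round tip at x 78 mm; the sprung bowed leg lies beside it on the +y side, out to y 20 mm.
- clip3_seat (a point): Point of clip 3's straight leg that lies at the pin's axis once the bow has sprung over: clip x 45, y 0, z 2.6 mm. Bowed leg's centre line, x, y in mm: (12,7.3) (33,7) (39,13) (51,13.2) (57,8) (70,17). It is hinged at (6,7.4), 3.5 N m/rad: the throat at x 57 rides over the 20 mm pin, then snaps round it; push of about 10 N.
- clip4: R-clip 4 of up to four alike (may be absent), steel wire 5.2 mm, 75 g, lying flat. Origin on the underside at the centre of its double-wound head loop, x -12 to 12, y -10 to 10, z 0 to 10.4 mm: grip it across y. Straight leg along +x at y 0, z 2.6 mm, to the round tip at x 78 mm; the sprung bowed leg lies beside it on the +y side, out to y 20 mm.
- clip4_seat (a point): Point of clip 4's straight leg that lies at the pin's axis once the bow has sprung over: clip x 45, y 0, z 2.6 mm. Bowed leg's centre line, x, y in mm: (12,7.3) (33,7) (39,13) (51,13.2) (57,8) (70,17). It is hinged at (6,7.4), 3.5 N m/rad: the throat at x 57 rides over the 20 mm pin, then snaps round it; push of about 10 N.
- driver: Bystander, to be left alone: screwdriver lying.
- spanner: Bystander, to be left alone: open-ended spanner lying.
- tape: Bystander, to be left alone: roll of tape lying flat, 90 mm diameter, 25 mm high.
- bottle: Bystander, to be left alone: small white bottle standing, 40 mm diameter, 90 mm high.
- busbar: Bystander, to be left alone: copper busbar 30 x 120 x 6 mm lying flat.
- module: Bystander, to be left alone: blue battery module block 65 x 130 x 50 mm.
- bolt: Bystander, to be left alone: hex bolt standing on its head, 45 mm high.

How it is judged:
On the way, in this order (a step that is already met when the one before it is completed fails the run):
1. the cover's straight edge is under the lip with the cover tilted (x of cover_edge in the frame of case below -0.05 m and z of cover_edge in the frame of case between 0.048 and 0.066 m and angle between cover's own z axis and vertical above 0.08 rad), for 0.1 s.
2. the cover lies level and flush in the case (x of cover in the frame of case between -0.006 and 0.006 m and y of cover in the frame of case between -0.007 and 0.007 m and z of cover in the frame of case between 0.046 and 0.053 m and angle between cover's own z axis and vertical below 0.04 rad), for 0.2 s.
At the end, for the whole second after the job is handed in: The cover's centre is within 6 mm (x) and 7 mm (y) of home, less than 3 mm high, tilted less than 0.04 rad; every clip present has its seat point within 7 mm of a pin's cross hole centre and its leg within 0.4 rad of the hole's direction (either way round); all at rest (all of step 2 and linear speed of each of cover, clip1, clip2, clip3, clip4 below 0.02 m/s and ((distance between clip1_seat and pin1_hole below 0.007 m and angle between the x axis of clip1 and the x axis of case, either way round below 0.4 rad) or (distance between clip1_seat and pin2_hole below 0.007 m and angle between the x axis of clip1 and the x axis of case, either way round below 0.4 rad) or (distance between clip1_seat and pin3_hole below 0.007 m and angle between the x axis of clip1 and the x axis of case, either way round below 0.4 rad) or (distance between clip1_seat and pin4_hole below 0.007 m and angle between the x axis of clip1 and the x axis of case, either way round below 0.4 rad)) and ((distance between clip2_seat and pin1_hole below 0.007 m and angle between the x axis of clip2 and the x axis of case, either way round below 0.4 rad) or (distance between clip2_seat and pin2_hole below 0.007 m and angle between the x axis of clip2 and the x axis of case, either way round below 0.4 rad) or (distance between clip2_seat and pin3_hole below 0.007 m and angle between the x axis of clip2 and the x axis of case, either way round below 0.4 rad) or (distance between clip2_seat and pin4_hole below 0.007 m and angle between the x axis of clip2 and the x axis of case, either way round below 0.4 rad)) and ((distance between clip3_seat and pin1_hole below 0.007 m and angle between the x axis of clip3 and the x axis of case, either way round below 0.4 rad) or (distance between clip3_seat and pin2_hole below 0.007 m and angle between the x axis of clip3 and the x axis of case, either way round below 0.4 rad) or (distance between clip3_seat and pin3_hole below 0.007 m and angle between the x axis of clip3 and the x axis of case, either way round below 0.4 rad) or (distance between clip3_seat and pin4_hole below 0.007 m and angle between the x axis of clip3 and the x axis of case, either way round below 0.4 rad)) and ((distance between clip4_seat and pin1_hole below 0.007 m and angle between the x axis of clip4 and the x axis of case, either way round below 0.4 rad) or (distance between clip4_seat and pin2_hole below 0.007 m and angle between the x axis of clip4 and the x axis of case, either way round below 0.4 rad) or (distance between clip4_seat and pin3_hole below 0.007 m and angle between the x axis of clip4 and the x axis of case, either way round below 0.4 rad) or (distance between clip4_seat and pin4_hole below 0.007 m and angle between the x axis of clip4 and the x axis of case, either way round below 0.4 rad))); the robot touches nothing.
It fails at once if a bystander is moved more than 40 mm (distance of any of driver, spanner, tape, bottle, busbar, module, bolt from where it was at the start of the episode above 0.04 m).
Of clip1, clip2, clip3, clip4 only 3 to 4 are there at a start; the rules pass over those that are not, and their reading is None.
At some moment in a run one of cover, clip1, clip2, clip3, clip4 may be knocked a few centimetres aside while the robot is not near it.
It also fails if it takes over 208 s, if anything falls off the work surface, if the arm or the gripper's body presses on something with over 40 N, if the wrist force passes 120 N, or if a joint passes its speed limit or range.

## Robot

A 6-joint arm with a two-finger parallel gripper is mounted at the origin on the work surface. World frame = base frame: x ahead of the robot, y to its left, z up, the work surface at z = 0. Lengths are in m, angles in rad, forces in N, time in s.
With the tool pointing down it reaches from about 0.3 to 0.85 m from the base axis. Payload 4.2 kg.
Tool frame: the origin (TCP) lies midway between the tips of the shut fingers; the grasp point (between the pads) lies 19 mm behind it; z points along the fingers, y is the direction in which the jaws open and shut (so a half turn about z gives the same grasp; the last joint's range is limited). The gripper opens to 91 mm and grips with 3 to 60 N. Pads are 32 mm wide; open, the fingers measure 118 mm over their backs; the gripper's body (76 mm by 178 mm) begins 60 mm behind the grasp point.
Start: joints at [-1.342, 0.32, 1.565, -0, 1.257, -0.02], TCP at [0.142, -0.557, 0.214] pointing down, gripper open.
Joint ranges: [-3.11, 3.11], [-0.84, 2.01], [0.21, 2.61], [-1.34, 4.49], [0.05, 2.63], [-2.56, 2.56]. Speed limits (rad/s): [2.57, 2.57, 3.14, 3.14, 3.14, 3.14].

## Interface

Orientations are given as a 3x3 rotation matrix whose columns are the frame's x, y, z axes.
In Python, from rig import env gives the robot as it stands. The module is installed in compiled form; this text tells all that it offers.
- The arm moves only by the tool send_rows, never from a script. Its argument "targets" is one flat list of numbers, 6 for each row, row after row: the shift along the tool's x, y, z in m, then the turn, a rotation vector about the tool's x, y, z in degrees. In form: [tx, ty, tz, ax, ay, az, tx, ty, tz, ax, ay, az, ...]. A call has 1 to 5 rows; each row shifts and turns the commanded pose from where the row before left it, along the tool's axes as they then stand; what a row does not reach is not made up. A row lasts 1/10 s, in which the tool goes at most 50 mm and 8.59 degrees, less where a joint would pass 70% of its speed; a pose out of reach is approached as far as the arm can. A call with a gripper value outside its range is refused whole. "claw" is the finger opening in m, from 0 to 0.0912, set as the call begins (left out, the last holds). The fingers move at their own pace and stop on an object; "grip_force" is the grip in N (left out, the last holds). Time passes only in rows, so rows that do not move let the fingers close. It gives the time, the measured TCP pose, the force and the opening at its end, in the units of the state.
- env.observe(): the state, without advancing time (a new reading comes with each control period).
- env.snapshot(name): name is "scene" or "top"; returns (picture, depth): 400x640x3 uint8, red, green, blue; 400x640 float32, m along the optical axis (not along the pixel's ray), 0 where there is no reading.
- env.get_calibration(name): a dict with "fx", "fy", "cx", "cy" (pixels), "R" (3x3) and "t" (3): a world point X has camera coordinates R X + t. Camera axes: x right, y down, z forward; pixel columns grow to the right and rows downward; lengths in m; the calibration is good to about 2 mm. A picture is of the moment at which its call begins. get_calibration takes no time and is no camera call.
- env.finish_job(): hands the job in, once; it reports no verdict.
Trained networks look in the newest picture that a camera, given by its name, has taken for a name from the list of things; names that differ only in an ending like _2 or _b are one class to them, and where a whole thing is asked for, a point or a joint stands for the part that bears it (a point fixed in the world has none). Each returns a list of dicts, best first, with "confidence" (0 to 1); they miss things now and then, are a little off and sometimes report something else, mostly with a low value. They report only what shows in the picture. A call takes as long as a camera call.
- env.recognise(camera, target): "extent" ([centre column, centre row, width, height] in pixels, round what is visible of it).
The state is a dict: "time_s": time; "qpos": joint angles; "joint_vel": joint speeds; "joint_efforts": joint torques, N m; "eef_pos": TCP position; "tcp_rot": TCP orientation; "ft_force": force on the tool from outside, world axes, zero at the start; "wrist_torque": the same for the moment, N m; "grip_width": opening from 0.0 (shut) to 1.0 (fully open).
Only numpy, scipy, OpenCV 4.12 (cv2) and the standard library are available. Lean on these libraries where they do the work, as an engineer would, in place of code of your own. Each camera call takes 0.05 s, during which the arm holds its last target. There are 200 camera calls.

## Working session

There is one attempt and no reset: what is moved stays moved. The work goes in short steps, Python scripts to look and compute and a tool call to move; the robot and the scene stay as the last step left them, time stands still between calls to the robot, and variables do not carry over. Pictures are saved under pics/ and viewed, about 12 in all and at most 16, crops included, and the job is handed in when it is done.

Besides the shell and the picture viewer there is one more tool, called after "Emit:" as a command line: name --argument value ..., lists and objects as JSON in quotes. send_rows: Moves the arm, as the interface text tells. Its arguments: {"type":"object","properties":{"targets":{"type":"array"},"claw":{"type":"number"},"grip_force":{"type":"number"}},"required":["targets"]}

```bash
mkdir -p pics; cat > h.py <<'E'
from rig import env
import numpy as np, cv2
def snap(n,f=None):
    im,d=env.snapshot(n)
    if f: cv2.imwrite('pics/'+f,im[:,:,::-1])
    return im,d
def world(n,d):
    """per-pixel world points"""
    c=env.get_calibration(n);h,w=d.shape
    u,v=np.meshgrid(np.arange(w),np.arange(h))
    P=np.stack([(u-c['cx'])/c['fx']*d,(v-c['cy'])/c['fy']*d,d],-1)
    return (P-np.array(c['t']))@np.array(c['R'])
E
python3 - <<'E'
from h import *
for n in('scene','top'):
    im,d=snap(n,n+'0.png'); np.save(n+'0.npy',world(n,d)); np.save(n+'0d.npy',d)
    c=env.get_calibration(n); R=np.array(c['R']);print(n,c['fx'],'campos',(-R.T@np.array(c['t'])).round(3),R.round(2).tolist())
    for t in('case','cover','clip1','mat'):
        print(t,[(round(r['confidence'],2),np.round(r['extent']).tolist()) for r in env.recognise(n,t)])
print(env.observe())
E
```

```text
scene 429.6524045312223 campos [1.11  0.328 1.103] [[-0.47, 0.88, -0.01], [0.74, 0.38, -0.56], [-0.49, -0.27, -0.83]]
case [(0.87, [300.0, 241.0, 110.0, 81.0])]
cover [(0.76, [225.0, 176.0, 64.0, 68.0]), (0.35, [301.0, 241.0, 112.0, 82.0])]
clip1 [(0.63, [430.0, 237.0, 11.0, 20.0]), (0.62, [408.0, 264.0, 17.0, 21.0]), (0.57, [460.0, 254.0, 14.0, 20.0]), (0.38, [223.0, 175.0, 66.0, 66.0])]
mat [(0.95, [431.0, 264.0, 98.0, 93.0]), (0.61, [302.0, 240.0, 108.0, 84.0])]
top 458.9196462797685 campos [ 0.377 -0.005  1.404] [[-0.01, -1.0, -0.01], [-1.0, 0.01, -0.09], [0.09, 0.01, -1.0]]
case [(0.89, [327.0, 152.0, 97.0, 58.0])]
cover [(0.86, [437.0, 190.0, 57.0, 87.0]), (0.47, [329.0, 153.0, 101.0, 56.0])]
clip1 []
mat [(0.97, [213.0, 195.0, 67.0, 83.0]), (0.18, [205.0, 175.0, 15.0, 29.0])]
{'time_s': 0.5, 'qpos': array([-1.34200434e+00,  3.19626144e-01,  1.56458361e+00, -8.61129236e-06,
        1.25741199e+00, -1.99795497e-02]), 'joint_vel': array([-0.00067346,  0.00034442, -0.00044436,  0.00170945, -0.0015903 ,
       -0.00163865]), 'joint_efforts': array([ 2.98629311e-04, -4.11990094e+01, -2.32039243e+01,  7.27331685e-02,
        3.85031803e-02, -2.78580683e-05]), 'eef_pos': array([ 0.14157608, -0.55727014,  0.21392839]), 'tcp_rot': array([[ 9.69214963e-01,  2.46216076e-01, -1.45774726e-05],
       [ 2.46216076e-01, -9.69214962e-01,  2.64800854e-05],
       [-7.60888182e-06, -2.92541031e-05, -1.00000000e+00]]), 'ft_force': array([ 0.36559554,  0.01702669, -0.33522396]), 'wrist_torque': array([ 0.05327952, -0.01104926, -0.02703153]), 'grip_width': 0.9981970041790672}
```

View pics/top0.png

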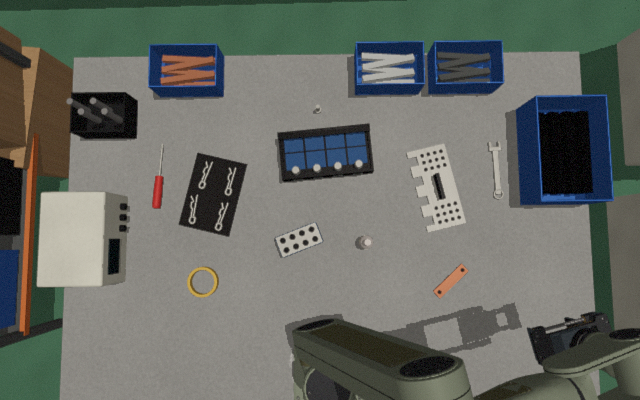

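View pics/scene0.png

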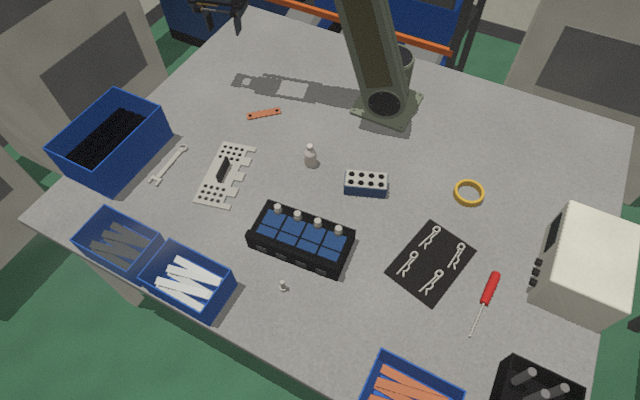

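Top view: the case is at about (327,152) with its pins at rows 162–170 on the robot side, so case +x points toward the robot. The cover is at (437,188) with its notches on the left (toward +y) and its straight edge on the right. Four clips lie on the mat at (205,174), (230,180), (193,208) and (221,215). Next I'll measure poses from depth.

```bash
cat > m.py <<'E'
from h import *
def seg(n,P,box,z0,z1):
    x0,x1,y0,y1=box
    return (P[...,0]>x0)&(P[...,0]<x1)&(P[...,1]>y0)&(P[...,1]<y1)&(P[...,2]>z0)&(P[...,2]<z1)
E
python3 - <<'E'
from m import *
im=cv2.imread('pics/top0.png')
for n,b in(('top',None),):
    P=np.load(n+'0.npy')
    for nm,(c,r) in dict(case=(327,152),pin=(318,167),cover=(437,190),mat=(213,195),c1=(205,174),tab=(437,188),bench=(380,280),bolt=(318,109),bottle=(364,242),module=(299,240)).items(): print(nm,P[r,c].round(4))
    for (c,r) in((295,170),(318,167),(338,166),(358,163)): print('pinpatch',P[r-4:r+5,c-4:c+5,2].round(3).max(), )
    print((P[140:186:2,318:322].mean(1)*1000).round(0).tolist())
    b=P[300-60:300,240:270,2];print('bench',b.mean(),b.std())
big=cv2.resize(im[115:195,265:390],None,fx=6,fy=6,interpolation=cv2.INTER_CUBIC);cv2.imwrite('pics/case_t.png',big)
P=np.load('scene0.npy');print((P[200:290:3,300]*1000).round(0).tolist())
E
```

```text
case [ 0.631  -0.0024  0.0532]
pin [0.5827 0.0243 0.0753]
cover [ 0.5172 -0.3343  0.0193]
mat [0.5104 0.3489 0.0039]
c1 [0.5751 0.3735 0.0075]
tab [ 0.5232 -0.3342  0.0205]
bench [ 0.2477 -0.1587 -0.0021]
bolt [0.7685 0.0238 0.0314]
bottle [ 0.3634 -0.1051  0.0927]
module [0.3706 0.0825 0.049 ]
pinpatch 0.085
pinpatch 0.085
pinpatch 1.404
pinpatch 0.082
[[668.0, 20.0, 51.0], [661.0, 20.0, 53.0], [656.0, 20.0, 53.0], [650.0, 20.0, 52.0], [644.0, 20.0, 51.0], [638.0, 20.0, 52.0], [631.0, 20.0, 55.0], [625.0, 20.0, 52.0], [620.0, 20.0, 51.0], [614.0, 20.0, 51.0], [608.0, 20.0, 51.0], [601.0, 20.0, 52.0], [595.0, 20.0, 53.0], [587.0, 20.0, 63.0], [581.0, 20.0, 66.0], [576.0, 20.0, 63.0], [571.0, 20.0, 51.0], [564.0, 20.0, 60.0], [559.0, 21.0, 53.0], [557.0, 21.0, 25.0], [554.0, 22.0, 2.0], [547.0, 22.0, 3.0], [541.0, 22.0, 1.0]]
bench 0.006890993141726026 0.08735222450504433
[[503.0, -75.0, 3.0], [513.0, -70.0, 4.0], [521.0, -65.0, 1.0], [528.0, -62.0, -4.0], [579.0, -28.0, 78.0], [587.0, -24.0, 77.0], [588.0, -25.0, 60.0], [593.0, -22.0, 53.0], [602.0, -17.0, 53.0], [609.0, -13.0, 52.0], [619.0, -7.0, 55.0], [626.0, -4.0, 51.0], [636.0, 2.0, 55.0], [643.0, 6.0, 53.0], [651.0, 10.0, 52.0], [658.0, 14.0, 50.0], [675.0, 25.0, 72.0], [683.0, 30.0, 72.0], [693.0, 35.0, 77.0], [696.0, 36.0, 65.0], [697.0, 36.0, 49.0], [697.0, 35.0, 30.0], [696.0, 33.0, 7.0], [702.0, 36.0, 0.0], [710.0, 41.0, 3.0], [718.0, 45.0, 3.0], [726.0, 50.0, 3.0], [732.0, 53.0, -2.0], [741.0, 59.0, 4.0], [748.0, 62.0, 1.0]]
```

View pics/case_t.png

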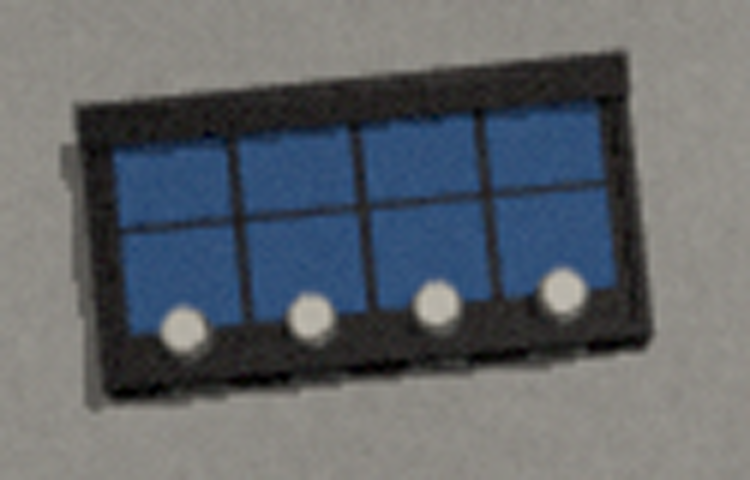

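Crop: four white pin tops on the near side at crop (185,330), (311,317), (436,304) and (562,292), with the lip along the far edge. Next I'll fit templates for the pins, cover and clips.

```bash
cat > m.py <<'E'
from h import *
from scipy.optimize import minimize
S=0.001
def rect(n,im,z,c,half):
    """grayscale orthophoto at height z, centred c, 1 mm/px: row=x, col=y"""
    k=env.get_calibration(n);R=np.array(k['R']);t=np.array(k['t'])
    g=np.arange(-half,half,S)
    X,Y=np.meshgrid(c[0]+g,c[1]+g,indexing='ij')
    p=np.stack([X,Y,np.full_like(X,z)],-1)@R.T+t
    u=(k['fx']*p[...,0]/p[...,2]+k['cx']).astype('f4');v=(k['fy']*p[...,1]/p[...,2]+k['cy']).astype('f4')
    return cv2.remap(im if im.ndim==2 else im.min(2),u,v,cv2.INTER_LINEAR).astype('f4')
def draw(parts,pose,c,half,blur):
    """parts: list of (points Nx2, value, thickness or None) in object frame"""
    n=int(round(2*half/S));m=np.zeros((n,n),'f4');s,co=np.sin(pose[2]),np.cos(pose[2])
    for pts,val,th in parts:
        q=np.array(pts)@np.array([[co,s],[-s,co]])+pose[:2]
        q=np.round(((q-c+half)/S)[:,::-1]*16).astype(np.int32)
        if th: cv2.polylines(m,[q],False,val,th,cv2.LINE_AA,4)
        else: cv2.fillPoly(m,[q],val,cv2.LINE_AA,4)
    return cv2.GaussianBlur(m,(0,0),blur)
def fit(n,im,z,parts,pose0,half,blur=2.0,dy=(0,)):
    c=np.array(pose0[:2]);O=rect(n,im,z,c,half);O=cv2.GaussianBlur(O,(0,0),1);a=O-O.mean()
    def cost(p):
        b=draw(parts,p,c,half,blur);b=b-b.mean()
        return -float((a*b).sum()/np.sqrt((a*a).sum()*(b*b).sum()+1e-9))
    best=None
    for d in dy:
        p0=np.array([pose0[0],pose0[1],pose0[2]+d])
        for st in(.012,.003):
            r=minimize(cost,p0,method='Nelder-Mead',options=dict(initial_simplex=[p0]+[p0+e for e in np.diag([st,st,st*15])],xatol=1e-5,fatol=1e-6));p0=r.x
        if best is None or r.fun<best.fun: best=r
    return best.x,-best.fun
a=np.linspace(0,2*np.pi,24)
def circ(x,y,r): return np.stack([x+r*np.cos(a),y+r*np.sin(a)],-1)
P4=[(.047,y) for y in(-.093,-.031,.031,.093)]
PINS=[(circ(x,y,.010),1,None) for x,y in P4]
o=[(-.06,-.126),(.06,-.126)]
for y in(-.093,-.031,.031,.093): o+=[(.06,y-.014),(.033,y-.014),(.033,y+.014),(.06,y+.014)]
COVER=[(np.array(o+[(.06,.126),(-.06,.126)]),1,None),(np.array([(-.012,-.04),(0,-.04),(0,.04),(-.012,.04)]),0,None)]
CLIP=[(np.array([(0,0),(.078,0)]),1,5),(np.array([(.006,.0074),(.012,.0073),(.033,.007),(.039,.013),(.051,.0132),(.057,.008),(.07,.017)]),1,5),(circ(0,0,.0080),1,5)]
E
cat > go.py <<'E'
from m import *
ims={n:cv2.imread(f'pics/{n}0.png') for n in('top','scene')}
PT=np.load('top0.npy')
for n,im in ims.items():
    print(n,'pins',fit(n,im,.076,PINS,(.63,0,np.pi+.1),.14,dy=(-.1,0,.1)))
    print(n,'cover',fit(n,im,.006,COVER,(.51,-.33,np.pi/2+.2),.16,dy=(-.1,0,.1)))
E
cat > gc.py <<'E'
from m import *
ims={n:cv2.imread(f'pics/{n}0.png') for n in('top','scene')}
PT=np.load('top0.npy')
# head guesses (top px) and tip guesses
for i,(h,t) in enumerate([((201,186),(210,162)),((228,192),(232,168)),((193,219),(193,196)),((219,228),(225,204))]):
    H=PT[h[1],h[0]];T=PT[t[1],t[0]]
    y=np.arctan2(*(T-H)[1::-1])
    for n,im in ims.items():
        p,s=fit(n,im,.0055,CLIP,(H[0],H[1],y),.1 if 0 else .075,dy=(-.3,0,.3),blur=2.5)
        print(i,n,p.round(4),round(s,3))
E
python3 go.py; python3 gc.py
```

```text
top pins (array([6.31534578e-01, 2.70717845e-03, 3.23064435e+00]), np.float64(0.19758400321006775))
top cover (array([ 0.52816155, -0.33473815,  1.80387045]), np.float64(0.5540981888771057))
scene pins (array([0.58775348, 0.00640353, 3.63145612]), np.float64(0.15257596969604492))
scene cover (array([ 0.52240338, -0.34094375,  1.79969187]), np.float64(0.03534562885761261))
0 top [ 0.5426  0.3834 -0.3973] 0.278
0 scene [ 0.5385  0.38   -0.3845] 0.251
1 top [ 0.5216  0.3024 -0.2834] 0.246
1 scene [ 0.5177  0.2989 -0.2727] 0.219
2 top [ 0.436   0.4113 -0.1651] 0.124
2 scene [0.3866 0.3733 1.3763] 0.287
3 top [ 0.4151  0.3312 -0.3673] 0.095
3 scene [ 0.4108  0.3277 -0.3499] 0.065
```

```bash
python3 - <<'E'
import cv2
im=cv2.imread('pics/top0.png');cv2.imwrite('pics/clips.png',cv2.resize(im[145:245,170:260],None,fx=6,fy=6,interpolation=cv2.INTER_CUBIC))
E
```

```text
(no output)
```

View pics/clips.png

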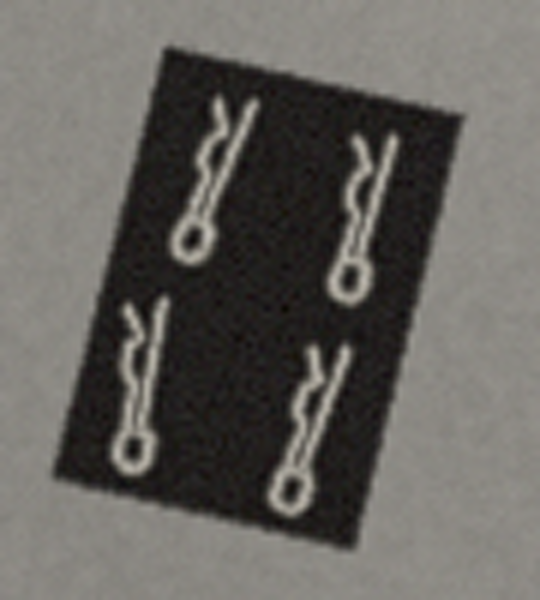

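The four clips all have bowed legs on +y and point roughly +x. I'll confine the correlation to the template's neighbourhood.

```bash
python3 - <<'E'
s=open('m.py').read()
s=s.replace("a=O-O.mean()\n","D=draw\n").replace("b=draw(parts,p,c,half,blur);b=b-b.mean()\n","""b=draw(parts,p,c,half,blur)
        M=draw([(q,1,(th or 0)+26 if th else None) for q,_,th in parts]+[(np.vstack([q,q[:1]]),1,24) for q,_,th in parts if not th],p,c,half,.5)>.5
        if M.sum()<50: return 0
        b=b[M];a=O[M];b=b-b.mean();a=a-a.mean()
""").replace("D=draw\n","\n")
open('m.py','w').write(s)
E
python3 go.py; python3 gc.py
```

```text
top pins (array([6.31608376e-01, 2.69918711e-03, 3.23215465e+00]), np.float64(0.9798473119735718))
top cover (array([ 0.52898412, -0.33480712,  1.80624896]), np.float64(0.49093952775001526))
scene pins (array([6.32401391e-01, 5.48590216e-04, 3.22832882e+00]), np.float64(0.7043927907943726))
scene cover (array([ 0.52296446, -0.34079436,  1.80647803]), np.float64(0.19283035397529602))
0 top [ 0.5425  0.3834 -0.4002] 0.95
0 scene [ 0.5384  0.38   -0.3829] 0.922
1 top [ 0.5205  0.3027 -0.2861] 0.95
1 scene [ 0.5165  0.2993 -0.2705] 0.913
2 top [ 0.4357  0.4117 -0.1733] 0.939
2 scene [ 0.4327  0.4082 -0.1695] 0.879
3 top [ 0.4147  0.3313 -0.3701] 0.931
3 scene [ 0.4119  0.3274 -0.3498] 0.862
```

```bash
cat > gcov.py <<'E'
from m import *
import sys
def cover_fit(n,im,p0,z=.006,half=.17):
    g=im.min(2) if im.ndim==3 else im
    g=cv2.morphologyEx(g,cv2.MORPH_CLOSE,np.ones((7,7),np.uint8))
    return fit(n,g,z,COVER[:1],p0,half,dy=(-.06,0,.06))
if __name__=='__main__':
    for n in('top','scene'):
        im=cv2.imread(f'pics/{n}0.png'); print(n,cover_fit(n,im,(.525,-.337,1.8)))
    im=cv2.imread('pics/top0.png');print(im[150:232:6,437].min(1),im[185,400:470:4].min(1))
    cv2.imwrite('pics/cov.png',cv2.resize(im[135:240,395:475],None,fx=5,fy=5,interpolation=cv2.INTER_CUBIC))
E
python3 gcov.py
```

```text
top (array([ 0.5275806 , -0.33371314,  1.80298928]), np.float64(0.6462180018424988))
scene (array([ 0.52334106, -0.33745715,  1.79563575]), np.float64(0.2686920464038849))
[173 175 172 155  45  27  10  69 108 176 175  85 175 180] [138 131 130 137 134 152 174 174 170  26  48 175 177 175 135 133 132 133]
```

View pics/cov.png

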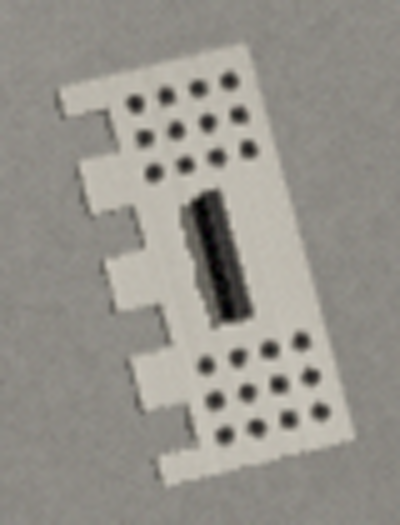

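Cover, top-view crop: notches on the left, straight edge on the right, black tab at crop (217,255). The fit and the picture agree. Next I'll write a planner helper and plan the approach.

```bash
cat > plan.py <<'E'
from h import *
from scipy.spatial.transform import Rotation as Ro
def down(yaw): # tool z down, tool y = (cos yaw, sin yaw)
    y=np.array([np.cos(yaw),np.sin(yaw),0]);z=np.array([0,0,-1.]);return np.column_stack([np.cross(y,z),y,z])
def rows(path,step=.04,deg=7.,nmin=1,start=None):
    """path: list of (pos,R); prints tool-frame rows"""
    s=env.observe();p,R=start or (np.array(s['eef_pos']),np.array(s['tcp_rot']))
    out=[]
    for q,Q in path:
        q=np.array(q);rv=Ro.from_matrix(R.T@Q).as_rotvec(degrees=True)
        n=max(nmin,int(np.ceil(np.linalg.norm(q-p)/step)),int(np.ceil(np.linalg.norm(rv)/deg)))
        r0,p0=R,p
        for i in range(n):
            Rn=r0@Ro.from_rotvec(rv*(i+1)/n,degrees=True).as_matrix();pn=p0+(q-p0)*(i+1)/n
            t=np.round(R.T@(pn-p),4);w=np.round(Ro.from_matrix(R.T@Rn).as_rotvec(degrees=True),1)
            out.append([*(t+0.),*(w+0.)]);p=p+R@t;R=R@Ro.from_rotvec(w,degrees=True).as_matrix()
    for i in range(0,len(out),5): print([float(x) for r in out[i:i+5] for x in r])
    return p,R
E
python3 - <<'E'
from plan import *
D=down(1.803+np.pi)
rows([((.527,-.341,.13),D),((.527,-.341,.060),D)])
E
```

```text
[0.0356, -0.0096, 0.007, 0.0, 0.0, 0.1, 0.0355, -0.0096, 0.007, 0.0, 0.0, 0.1, 0.0356, -0.0097, 0.007, 0.0, 0.0, 0.0, 0.0355, -0.0096, 0.007, 0.0, 0.0, 0.1, 0.0355, -0.0098, 0.007, 0.0, 0.0, 0.1]
[0.0355, -0.0098, 0.007, 0.0, 0.0, 0.1, 0.0355, -0.0099, 0.007, 0.0, 0.0, 0.1, 0.0355, -0.0099, 0.007, 0.0, 0.0, 0.0, 0.0354, -0.0099, 0.0069, 0.0, 0.0, 0.1, 0.0355, -0.01, 0.007, 0.0, 0.0, 0.1]
[0.0354, -0.0101, 0.007, 0.0, 0.0, 0.1, 0.0354, -0.0101, 0.007, 0.0, 0.0, 0.0, 0.0, 0.0, 0.035, 0.0, 0.0, 0.0, 0.0, 0.0, 0.035, 0.0, 0.0, 0.0]
```

Emit:
send_rows --targets '[0.0356,-0.0096,0.007,0,0,0.1,0.0355,-0.0096,0.007,0,0,0.1,0.0356,-0.0097,0.007,0,0,0,0.0355,-0.0096,0.007,0,0,0.1,0.0355,-0.0098,0.007,0,0,0.1]' --claw 0.08 --grip_force 40

```text
time_s: 1.0
eef_pos: [0.3034, -0.4664, 0.1788]
tcp_rot: [[0.971, 0.239, 0.0], [0.239, -0.971, -0.0], [0.0, 0.001, -1.0]]
ft_force: [0.3, -0.8, -0.2]
grip_width: 0.876
```

Emit:
send_rows --targets '[0.0355,-0.0098,0.007,0,0,0.1,0.0355,-0.0099,0.007,0,0,0.1,0.0355,-0.0099,0.007,0,0,0,0.0354,-0.0099,0.0069,0,0,0.1,0.0355,-0.01,0.007,0,0,0.1]'

```text
time_s: 1.5
eef_pos: [0.4641, -0.3763, 0.1439]
tcp_rot: [[0.973, 0.233, 0.0], [0.233, -0.973, -0.0], [0.0, 0.0, -1.0]]
ft_force: [1.1, -0.9, 0.7]
grip_width: 0.876
```

Emit:
send_rows --targets '[0.0354,-0.0101,0.007,0,0,0.1,0.0354,-0.0101,0.007,0,0,0,0,0,0.035,0,0,0,0,0,0.035,0,0,0,0,0,0,0,0,0]'

```text
time_s: 2.0
eef_pos: [0.5241, -0.3386, 0.0554]
tcp_rot: [[0.973, 0.232, -0.009], [0.232, -0.973, 0.006], [-0.007, -0.008, -1.0]]
ft_force: [-1.1, 0.8, -0.2]
grip_width: 0.88
```

Emit:
send_rows --targets '[0,0,0.02,0,0,0,0,0,0.015,0,0,0,0,0,0.008,0,0,0,0,0,0,0,0,0,0,0,0,0,0,0]'

```text
time_s: 2.5
eef_pos: [0.5276, -0.3416, 0.0183]
tcp_rot: [[0.973, 0.231, 0.002], [0.231, -0.973, -0.001], [0.001, 0.001, -1.0]]
ft_force: [0.1, -0.1, 0.2]
grip_width: 0.88
```

Emit:
send_rows --targets '[0,0,0,0,0,0,0,0,0,0,0,0,0,0,0,0,0,0,0,0,0,0,0,0,0,0,0,0,0,0]' --claw 0

```text
time_s: 3.0
eef_pos: [0.527, -0.341, 0.0172]
tcp_rot: [[0.973, 0.231, 0.0], [0.231, -0.973, -0.0], [0.0, 0.0, -1.0]]
ft_force: [0.3, 0.1, 0.5]
grip_width: 0.47
```

Emit:
send_rows --targets '[0,0,0,0,0,0,0,0,0,0,0,0,0,0,0,0,0,0,0,0,0,0,0,0,0,0,0,0,0,0]'

```text
time_s: 3.5
eef_pos: [0.5268, -0.3407, 0.017]
tcp_rot: [[0.973, 0.231, -0.0], [0.231, -0.973, 0.001], [-0.0, -0.001, -1.0]]
ft_force: [0.3, 0.1, 1.1]
grip_width: 0.129
```

```bash
python3 - <<'E'
from plan import *
D=down(1.803+np.pi);s=env.observe();p=s['eef_pos'];print(s['wrist_torque'])
rows([((p[0],p[1],.157),np.array(s['tcp_rot'])),((.638,.002,.157),down(3.230+np.pi))],deg=6)
E
```

```text
[ 0.26618684 -0.02795041 -0.01902632]
[0.0, 0.0, -0.035, 0.0, 0.0, 0.0, 0.0, 0.0, -0.035, 0.0, 0.0, 0.0, 0.0, -0.0001, -0.035, 0.0, 0.0, 0.0, 0.0, 0.0, -0.035, 0.0, 0.0, 0.0, 0.0134, -0.022, 0.0, 0.0, 0.0, -5.8]
[0.0155, -0.0205, 0.0, 0.0, 0.0, -5.9, 0.0176, -0.0188, 0.0, 0.0, 0.0, -5.8, 0.0193, -0.017, 0.0001, 0.0, 0.0, -5.8, 0.021, -0.0149, 0.0, 0.0, 0.0, -5.9, 0.0224, -0.0126, 0.0, 0.0, 0.0, -5.8]
[0.0236, -0.0104, 0.0, 0.0, 0.0, -5.9, 0.0245, -0.0078, 0.0, 0.0, 0.0, -5.8, 0.0251, -0.0054, 0.0, 0.0, 0.0, -5.8, 0.0256, -0.0028, 0.0, 0.0, 0.0, -5.9, 0.0257, -0.0001, 0.0, 0.0, 0.0, -5.8]
[0.0256, 0.0025, 0.0001, 0.0, 0.0, -5.8, 0.0253, 0.005, 0.0, 0.0, 0.0, -5.9, 0.0246, 0.0077, 0.0, 0.0, 0.0, -5.8]
```

Emit:
send_rows --targets '[0,0,-0.035,0,0,0,0,0,-0.035,0,0,0,0,0,-0.035,0,0,0,0,0,-0.035,0,0,0,0.0134,-0.022,0,0,0,-5.8]'

```text
time_s: 4.0
eef_pos: [0.537, -0.3205, 0.1621]
tcp_rot: [[0.945, 0.328, 0.009], [0.328, -0.945, -0.008], [0.006, 0.01, -1.0]]
ft_force: [1.3, 1.2, -4.5]
grip_width: 0.126
```

Emit:
send_rows --targets '[0.0155,-0.0205,0.0,0.0,0.0,-5.9,0.0176,-0.0188,0.0,0.0,0.0,-5.8,0.0193,-0.017,0.0001,0.0,0.0,-5.8,0.021,-0.0149,0.0,0.0,0.0,-5.9,0.0224,-0.0126,0.0,0.0,0.0,-5.8]'

```text
time_s: 4.5
eef_pos: [0.5742, -0.1931, 0.1558]
tcp_rot: [[0.661, 0.75, -0.002], [0.75, -0.661, 0.0], [-0.001, -0.002, -1.0]]
ft_force: [0.2, 0.0, -4.8]
grip_width: 0.127
```

Emit:
send_rows --targets '[0.0236,-0.0104,0.0,0.0,0.0,-5.9,0.0245,-0.0078,0.0,0.0,0.0,-5.8,0.0251,-0.0054,0.0,0.0,0.0,-5.8,0.0256,-0.0028,0.0,0.0,0.0,-5.9,0.0257,0,0.0,0.0,0.0,-5.8]'

```text
time_s: 5.0
eef_pos: [0.6138, -0.0708, 0.1557]
tcp_rot: [[0.211, 0.977, -0.002], [0.977, -0.211, -0.0], [-0.001, -0.002, -1.0]]
ft_force: [0.0, -0.2, -4.2]
grip_width: 0.13
```

Emit:
send_rows --targets '[0.0256,0.0025,0.0001,0.0,0.0,-5.8,0.0253,0.005,0.0,0.0,0.0,-5.9,0.0246,0.0077,0.0,0.0,0.0,-5.8,0,0,0,0,0,0,0,0,0,0,0,0]'

```text
time_s: 5.5
eef_pos: [0.6376, 0.0019, 0.1557]
tcp_rot: [[-0.089, 0.996, -0.002], [0.996, 0.089, -0.001], [-0.001, -0.002, -1.0]]
ft_force: [-0.5, 1.0, -4.2]
grip_width: 0.128
```

```bash
python3 - <<'E'
from plan import *
from gcov import *
s=env.observe();print(s['eef_pos'],s['ft_force'],s['tcp_rot'].round(3).tolist(),s['grip_width'])
z=s['eef_pos'][2]-.017+.006
for n in('top','scene'):
    im,_=snap(n,n+'1.png');print(n,cover_fit(n,im[:,:,::-1],(.632,.0015,3.23),z=z))
E
```

```text
[0.63759156 0.00192406 0.15568014] [-0.47119239  1.00765464 -4.22053443] [[-0.089, 0.996, -0.002], [0.996, 0.089, -0.001], [-0.001, -0.002, -1.0]] 0.1284400511214229
top (array([ 6.22651583e-01, -2.83593425e-03,  3.18053828e+00]), np.float64(0.04272563010454178))
scene (array([0.64443602, 0.0048021 , 3.1094118 ]), np.float64(0.1759999841451645))
```

View pics/scene1.png

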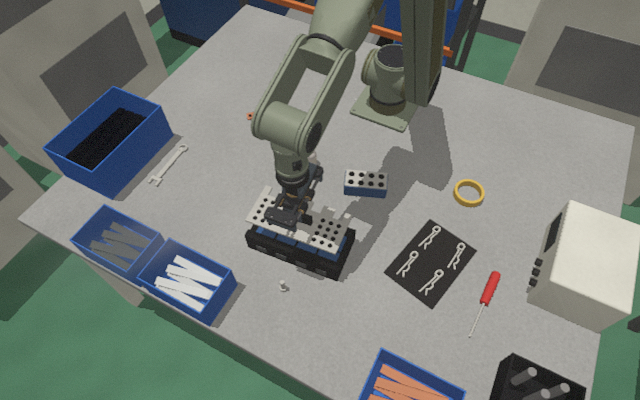

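The cover is held over the case with the right orientation: plate from about (250,205) to (350,240), straight edge on the lip side. Next I'll measure its y offset from the visible plate ends.

```bash
cat > ends.py <<'E'
from m import *
def ends(n,im,yaw,z,c):
    """brightness profile along case y on rectified image at plate top height; plate vs dark"""
    O=rect(n,im,z,c,.18);h=.18
    R=cv2.getRotationMatrix2D((h/S,h/S),0,1)
    return O
E
python3 - <<'E'
from ends import *
from plan import env
s=env.observe();z=s['eef_pos'][2]-.011;c=np.array([.632,.0015]);yaw=3.230
tiles=[]
for n in('top','scene'):
    im=cv2.imread(f'pics/{n}1.png');k=env.get_calibration(n)
    g=np.arange(-.18,.18,.001)
    X,Y=np.meshgrid(g,g,indexing='ij') # case coords x rows,y cols
    co,si=np.cos(yaw),np.sin(yaw)
    W=np.stack([c[0]+co*X-si*Y,c[1]+si*X+co*Y,np.full_like(X,z)],-1)@np.array(k['R']).T+np.array(k['t'])
    u=(k['fx']*W[...,0]/W[...,2]+k['cx']).astype('f4');v=(k['fy']*W[...,1]/W[...,2]+k['cy']).astype('f4')
    T=cv2.remap(im,u,v,cv2.INTER_LINEAR)
    for a,b in((-60,-126),(60,-126),(-60,126),(60,126)): cv2.circle(T,(180+b,180+a),2,(0,0,255),-1)
    tiles.append(T)
cv2.imwrite('pics/r1.png',np.hstack(tiles))
E
```

```text
(no output)
```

View pics/r1.png

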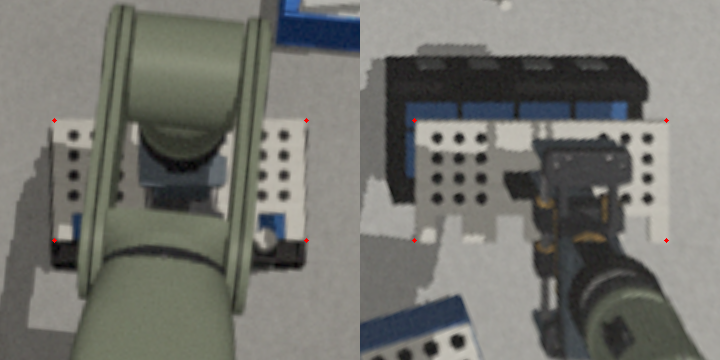

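The plate ends match the predicted corners to about 1 mm in both views (top 53–307 against 54–306, scene 415–668 against 414–666). Next I'll plan the tilted insertion.

```bash
cat > cov.py <<'E'
from plan import *
C0=np.array([.632,.0023,0]);YAW=3.230
RC=Ro.from_euler('z',YAW).as_matrix()
def tcp(xe,ze,th,y=0):
    Rl=Ro.from_euler('y',-th).as_matrix()
    q=np.array([xe,y,ze])+Rl@(np.array([-.006,0,.017])-np.array([-.06,0,0]))
    T=np.diag([-1.,-1,-1]); # tool y=-cover x, z=-cover z, x=-cover y
    A=np.column_stack([[0,-1,0],[-1,0,0],[0,0,-1]]).astype(float)
    return C0+RC@q, RC@Rl@A
def edge(s):
    """measured edge in case frame and tilt"""
    R=np.array(s['tcp_rot']);A=np.column_stack([[0,-1,0],[-1,0,0],[0,0,-1]]).astype(float)
    Rl=RC.T@R@A.T
    q=RC.T@(s['eef_pos']-C0)-Rl@np.array([.054,0,.017])
    return q.round(4),np.arcsin(Rl[2,0]).round(3)
E
python3 - <<'E'
from cov import *
print(edge(env.observe()))
e=rows([tcp(-.040,.10,.35)],deg=5)
e=rows([tcp(-.040,.053,.35)],step=.012,start=e)
e=rows([tcp(-.059,.0525,.35)],step=.005,start=e)
E
```

```text
(array([-0.0594,  0.0019,  0.1391]), np.float64(0.002))
[0.0005, -0.0026, 0.0054, 5.0, 0.0, 0.0, 0.0004, -0.0021, 0.0056, 5.0, 0.0, 0.0, 0.0005, -0.0016, 0.0058, 5.0, 0.0, -0.1, 0.0004, -0.001, 0.0059, 5.0, 0.0, 0.0]
[0.0, 0.004, 0.011, 0.0, 0.0, 0.0, 0.0, 0.004, 0.0111, 0.0, 0.0, 0.0, 0.0, 0.0041, 0.011, 0.0, 0.0, 0.0, 0.0001, 0.004, 0.0111, 0.0, 0.0, 0.0]
[0.0, 0.0045, -0.0015, 0.0, 0.0, 0.0, 0.0, 0.0045, -0.0016, 0.0, 0.0, 0.0, 0.0, 0.0045, -0.0015, 0.0, 0.0, 0.0, -0.0001, 0.0045, -0.0015, 0.0, 0.0, 0.0]
```

Emit:
send_rows --targets '[0.0005,-0.0026,0.0054,5.0,0.0,0.0,0.0004,-0.0021,0.0056,5.0,0.0,0.0,0.0005,-0.0016,0.0058,5.0,0.0,-0.1,0.0004,-0.001,0.0059,5.0,0.0,0.0,0,0,0,0,0,0]'

```text
time_s: 6.1
eef_pos: [0.6288, 0.0017, 0.1321]
tcp_rot: [[-0.088, 0.935, -0.343], [0.996, 0.083, -0.03], [0.0, -0.344, -0.939]]
ft_force: [0.4, -0.6, -4.4]
grip_width: 0.127
```

```bash
python3 - <<'E'
from cov import *
s=env.observe();print(edge(s),s['eef_pos'])
e=rows([tcp(-.040,.053,.35)],step=.012)
E
```

```text
(array([-0.0416,  0.0003,  0.0976]), np.float64(0.351)) [0.62879873 0.00169487 0.13210257]
[0.0001, 0.0035, 0.0106, 0.0, 0.0, 0.0, 0.0001, 0.0034, 0.0106, 0.0, 0.0, 0.0, 0.0, 0.0035, 0.0106, -0.1, 0.0, 0.0, 0.0001, 0.0034, 0.0107, 0.0, 0.0, 0.0]
```

Emit:
send_rows --targets '[0.0001,0.0034,0.0106,0,0,0,0.0001,0.0034,0.0106,0,0,0,0,0.0034,0.0106,0,0,0,0.0001,0.0034,0.0106,0,0,0,0,0,0,0,0,0]'

```text
time_s: 6.6
eef_pos: [0.6247, 0.0027, 0.0889]
tcp_rot: [[-0.09, 0.935, -0.344], [0.996, 0.084, -0.03], [0.001, -0.345, -0.939]]
ft_force: [0.2, -0.2, -4.7]
grip_width: 0.128
```

```bash
python3 - <<'E'
from cov import *
s=env.observe();print(edge(s),s['ft_force'])
e=rows([tcp(-.059,.0535,.35)],step=.005)
E
```

```text
(array([-0.0375, -0.0011,  0.0544]), np.float64(0.352)) [ 0.22678371 -0.24401152 -4.67459037]
[-0.0002, 0.0041, -0.0013, 0.0, 0.0, 0.0, -0.0002, 0.0041, -0.0013, -0.1, 0.0, 0.0, -0.0002, 0.004, -0.0013, 0.0, 0.0, 0.1, -0.0002, 0.0041, -0.0013, 0.0, 0.0, 0.0, -0.0002, 0.0041, -0.0013, 0.0, 0.0, 0.0]
```

Emit:
send_rows --targets '[-0.0001,0.0041,-0.0013,0,0,0,-0.0001,0.0041,-0.0013,0,0,0,-0.0001,0.0041,-0.0013,0,0,0,-0.0001,0.0041,-0.0013,0,0,0,-0.0001,0.0041,-0.0013,0,0,0]'

```text
time_s: 7.1
eef_pos: [0.6456, 0.004, 0.09]
tcp_rot: [[-0.09, 0.934, -0.347], [0.996, 0.084, -0.031], [0.0, -0.348, -0.937]]
ft_force: [-9.9, -0.8, -1.2]
grip_width: 0.127
```

Emit:
send_rows --targets '[0,0,0,0,0,0,0,0,0,0,0,0]'

```text
time_s: 7.3
eef_pos: [0.6455, 0.004, 0.0899]
tcp_rot: [[-0.09, 0.934, -0.346], [0.996, 0.084, -0.031], [0.0, -0.348, -0.938]]
ft_force: [-4.3, 0.1, -2.3]
grip_width: 0.13
```

```bash
python3 - <<'E'
from cov import *
s=env.observe();print(edge(s),s['ft_force'])
e=None
e=rows([tcp(-.0595,.0525,th) for th in(.26,.17,.08,0.005)],deg=2.0,nmin=3)
E
```

```text
(array([-0.0583, -0.0006,  0.0552]), np.float64(0.355)) [-4.34363119  0.13626952 -2.30589294]
[-0.0002, 0.0002, 0.0024, -1.8, 0.0, 0.0, -0.0001, 0.0001, 0.0025, -1.8, 0.0, 0.1, -0.0002, 0.0001, 0.0024, -1.9, 0.0, 0.0, 0.0, -0.0004, 0.0016, -1.7, 0.0, 0.0, 0.0, -0.0005, 0.0017, -1.7, 0.0, 0.0]
[0.0, -0.0006, 0.0016, -1.7, 0.0, 0.0, 0.0, -0.0004, 0.0016, -1.7, 0.0, 0.0, 0.0, -0.0005, 0.0017, -1.7, 0.0, 0.0, 0.0, -0.0005, 0.0016, -1.8, 0.0, 0.0, 0.0, -0.0004, 0.0014, -1.4, 0.0, 0.0]
[0.0, -0.0004, 0.0013, -1.4, 0.0, 0.0, 0.0, -0.0004, 0.0013, -1.5, 0.0, 0.0]
```

```bash
python3 - <<'E'
from cov import *
rows([tcp(-.0578,.0525,th) for th in(.26,.17,.08,0.005)],deg=2.0,nmin=3)
E
```

```text
[-0.0002, -0.0003, 0.0026, -1.8, 0.0, 0.0, -0.0001, -0.0004, 0.0027, -1.8, 0.0, 0.1, -0.0002, -0.0005, 0.0026, -1.9, 0.0, 0.0, 0.0, -0.0004, 0.0016, -1.7, 0.0, 0.0, 0.0, -0.0005, 0.0016, -1.7, 0.0, 0.0]
[0.0, -0.0006, 0.0016, -1.7, 0.0, 0.0, 0.0, -0.0004, 0.0017, -1.7, 0.0, 0.0, 0.0, -0.0005, 0.0016, -1.7, 0.0, 0.0, 0.0, -0.0005, 0.0016, -1.8, 0.0, 0.0, 0.0, -0.0004, 0.0014, -1.4, 0.0, 0.0]
[0.0, -0.0004, 0.0013, -1.4, 0.0, 0.0, 0.0, -0.0004, 0.0014, -1.5, 0.0, 0.0]
```

Emit:
send_rows --targets '[-0.0002,-0.0003,0.0026,-1.8,0,0,-0.0001,-0.0004,0.0026,-1.8,0,0,-0.0002,-0.0005,0.0026,-1.9,0,0,0,-0.0004,0.0016,-1.7,0,0,0,-0.0005,0.0016,-1.7,0,0]'

```text
time_s: 7.8
eef_pos: [0.6415, 0.0033, 0.0797]
tcp_rot: [[-0.09, 0.977, -0.193], [0.996, 0.088, -0.017], [0.001, -0.194, -0.981]]
ft_force: [-2.0, 0.5, -4.9]
grip_width: 0.128
```

Emit:
send_rows --targets '[0,-0.0005,0.0016,-1.7,0,0,0,-0.0005,0.0016,-1.7,0,0,0,-0.0005,0.0016,-1.7,0,0,0,-0.0005,0.0016,-1.8,0,0]'

```text
time_s: 8.2
eef_pos: [0.6392, 0.003, 0.0737]
tcp_rot: [[-0.09, 0.993, -0.073], [0.996, 0.09, -0.006], [0.0, -0.073, -0.997]]
ft_force: [-0.0, 0.3, -3.9]
grip_width: 0.13
```

```bash
python3 - <<'E'
from cov import *
s=env.observe();print(edge(s),s['ft_force'],s['wrist_torque'])
rows([tcp(-.058,.0515,th) for th in(.03,0.0)],deg=2.0,nmin=2)
E
```

```text
(array([-0.0599, -0.0001,  0.0528]), np.float64(0.073)) [-0.01571461  0.3319446  -3.85287396] [-0.03353676 -0.1574014  -0.03077903]
[0.0, -0.0012, 0.0019, -1.2, 0.0, 0.0, 0.0, -0.0013, 0.0019, -1.3, 0.0, 0.1, 0.0, -0.0002, 0.0008, -0.8, 0.0, 0.0, 0.0, -0.0003, 0.0008, -0.9, 0.0, 0.0]
```

Emit:
send_rows --targets '[0,-0.0006,0.0018,-1.2,0,0,0,-0.0006,0.0018,-1.3,0,0,0,-0.0003,0.0008,-0.8,0,0,0,-0.0003,0.0008,-0.8,0,0,0,0,0,0,0,0]'

```text
time_s: 8.7
eef_pos: [0.637, 0.0027, 0.0687]
tcp_rot: [[-0.09, 0.996, -0.002], [0.996, 0.09, 0.0], [0.0, -0.002, -1.0]]
ft_force: [-0.5, 0.9, -5.1]
grip_width: 0.128
```

```bash
python3 - <<'E'
from cov import *
s=env.observe();print(edge(s),s['ft_force'],s['wrist_torque'])
E
```

```text
(array([-0.059 , -0.0001,  0.0515]), np.float64(0.002)) [-0.47029484  0.89334885 -5.05707995] [-0.03268216 -0.04220474  0.01771845]
```

Emit:
send_rows --targets '[0,0,0.001,0,0,0,0,0,0.001,0,0,0,0,0,0,0,0,0]'

```text
time_s: 9.0
eef_pos: [0.6378, 0.0027, 0.067]
tcp_rot: [[-0.09, 0.996, -0.001], [0.996, 0.09, 0.0], [0.0, -0.001, -1.0]]
ft_force: [-1.0, -0.0, -1.4]
grip_width: 0.132
```

Emit:
send_rows --targets '[0,0,0,0,0,0,0,0,0,0,0,0,0,0,0,0,0,0,0,0,0,0,0,0]' --claw 0.035

```text
time_s: 9.4
eef_pos: [0.6377, 0.0027, 0.067]
tcp_rot: [[-0.09, 0.996, -0.001], [0.996, 0.09, 0.0], [0.0, -0.001, -1.0]]
ft_force: [0.4, -0.2, 0.1]
grip_width: 0.38
```

Emit:
send_rows --targets '[0,0,-0.02,0,0,0,0,0,-0.03,0,0,0,0,0,-0.04,0,0,0,0,0,-0.04,0,0,0,0,0,-0.02,0,0,0]'

```text
time_s: 9.9
eef_pos: [0.6392, 0.0027, 0.2211]
tcp_rot: [[-0.09, 0.996, 0.005], [0.996, 0.09, 0.0], [-0.0, 0.005, -1.0]]
ft_force: [0.0, 0.2, -0.5]
grip_width: 0.385
```

```bash
cat > clip.py <<'E'
from plan import *
def grip(c,yaw,z,xo=-.002): # pose gripping clip at head; tool y = clip +y
    d=np.array([np.cos(yaw),np.sin(yaw)])
    return np.array([*(np.array(c)+xo*d),z]),down(yaw+np.pi/2)
E
python3 - <<'E'
from clip import *
print(env.observe()['qpos'].round(2))
rows([grip((.5185,.3015),-.278,.16)],deg=7)
E
```

```text
[-0.01  0.42  1.4   0.    1.32 -0.1 ]
[0.0309, -0.0096, 0.006, 0.0, 0.0, -6.9, 0.0319, -0.0057, 0.0061, 0.0, 0.0, -6.9, 0.0323, -0.0019, 0.006, 0.1, 0.1, -6.9, 0.0322, 0.002, 0.0062, 0.0, 0.0, -6.9, 0.0319, 0.0058, 0.0061, 0.0, 0.0, -6.9]
[0.0308, 0.0097, 0.0061, 0.0, 0.0, -6.9, 0.0295, 0.0133, 0.0061, 0.1, 0.0, -6.8, 0.0277, 0.0167, 0.0061, 0.0, 0.0, -6.9, 0.0256, 0.0199, 0.006, 0.0, 0.1, -6.9, 0.0229, 0.0228, 0.0062, 0.0, 0.0, -6.9]
```

Emit:
send_rows --targets '[0.0309,-0.0096,0.006,0,0,-6.9,0.0319,-0.0057,0.006,0,0,-6.9,0.0323,-0.0019,0.006,0.1,0,-6.9,0.0322,0.002,0.006,0,0,-6.9,0.0319,0.0058,0.006,0,0,-6.9]' --claw 0.04

```text
time_s: 10.4
eef_pos: [0.5756, 0.1535, 0.1868]
tcp_rot: [[-0.642, 0.767, -0.003], [0.767, 0.642, -0.0], [0.002, -0.003, -1.0]]
ft_force: [0.6, -0.1, 0.6]
grip_width: 0.438
```

Emit:
send_rows --targets '[0.0308,0.0097,0.006,0,0,-6.9,0.0295,0.0133,0.006,0.1,0,-6.9,0.0277,0.0167,0.006,0,0,-6.9,0.0256,0.0199,0.006,0,0.1,-6.9,0.0229,0.0228,0.006,0,0,-6.9]'

```text
time_s: 10.9
eef_pos: [0.514, 0.3031, 0.1569]
tcp_rot: [[-0.963, 0.268, -0.006], [0.268, 0.963, -0.001], [0.005, -0.002, -1.0]]
ft_force: [0.5, -0.0, 0.8]
grip_width: 0.44
```

Emit:
send_rows --targets '[0,0,0,0,0,0]'

```text
time_s: 11.0
eef_pos: [0.5126, 0.3049, 0.1561]
tcp_rot: [[-0.963, 0.268, -0.008], [0.268, 0.963, -0.001], [0.007, -0.003, -1.0]]
ft_force: [0.2, -0.2, -0.1]
grip_width: 0.438
```

```bash
sed -i 's/pics\/{n}0.png/pics\/{n}2.png/' gc.py; python3 - <<'E'
from m import *
from gcov import cover_fit
for n in('top','scene'):
    im,_=snap(n,n+'2.png');b=im[:,:,::-1]
    print(n,'pins',fit(n,b,.076,PINS,(.632,.0015,3.23),.14))
    print(n,'cover',cover_fit(n,b,(.632,.0015,3.23),z=.056))
E
python3 gc.py;python3 - <<'E'
import cv2,numpy as np
a=cv2.imread('pics/top2.png')[110:250,160:400];b=cv2.imread('pics/scene2.png')[180:320,230:490]
cv2.imwrite('pics/v2.png',np.vstack([cv2.resize(a,(500,292)),cv2.resize(b,(500,269))]))
E
```

```text
top pins (array([6.30302010e-01, 1.24938903e-03, 3.22646798e+00]), np.float64(0.32161810994148254))
top cover (array([6.20134424e-01, 2.70384964e-03, 3.23366730e+00]), np.float64(0.7493412494659424))
scene pins (array([ 6.31196160e-01, -8.37847786e-04,  3.22962826e+00]), np.float64(0.4866523742675781))
scene cover (array([6.10061119e-01, 3.67801144e-04, 3.22468171e+00]), np.float64(0.4823566675186157))
0 top [0.4961 0.3611 0.3436] 0.543
0 scene [ 0.5404  0.3794 -0.3827] 0.926
1 top [0.5731 0.3416 0.5493] 0.756
1 scene [ 0.5185  0.2987 -0.2713] 0.931
2 top [ 0.4299  0.4097 -0.1331] 0.424
2 scene [ 0.432   0.4076 -0.1502] 0.778
3 top [0.4461 0.3371 0.0597] 0.45
3 scene [ 0.4157  0.3277 -0.3683] 0.769
```

View pics/v2.png

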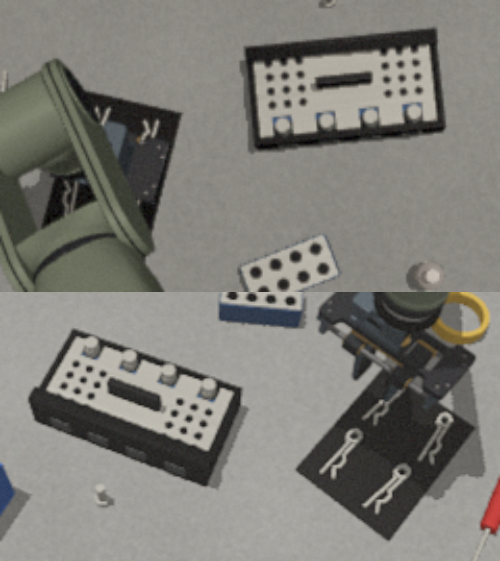

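Both crops show the cover flush in the case, with the notches round all four pins (top crop, pins at (283,126)…(415,112)). The clips are undisturbed. Next I'll grip the first clip.

```bash
python3 - <<'E'
from clip import *
e=rows([grip((.5195,.3015),-.278,.05),grip((.5195,.3015),-.278,.0055)],step=.027)
E
```

```text
[-0.0009, 0.0003, 0.0267, 0.0, -0.1, 0.0, -0.0009, 0.0002, 0.0267, -0.1, 0.0, 0.1, -0.0009, 0.0003, 0.0267, 0.0, -0.1, 0.0, -0.0008, 0.0002, 0.0268, -0.1, -0.1, 0.0, 0.0, 0.0, 0.0222, 0.0, 0.0, 0.0]
[0.0, 0.0, 0.0223, 0.0, 0.0, 0.0]
```

Emit:
send_rows --targets '[-0.0009,0.0003,0.0267,0,-0.1,0,-0.0009,0.0002,0.0267,-0.1,0,0.1,-0.0009,0.0003,0.0267,0,-0.1,0,-0.0009,0.0002,0.0267,0,0,0,0,0,0,0,0,0]'

```text
time_s: 11.6
eef_pos: [0.5163, 0.2993, 0.0471]
tcp_rot: [[-0.961, 0.277, -0.008], [0.277, 0.961, -0.004], [0.007, -0.006, -1.0]]
ft_force: [-1.6, 0.2, 0.2]
grip_width: 0.44
```

```bash
python3 - <<'E'
from clip import *
print(env.observe()['eef_pos'],grip((.5195,.3015),-.278,.05)[0])
e=rows([grip((.5195,.3015),-.278,.005)],step=.02)
E
```

```text
[0.51629189 0.29925514 0.04705375] [0.51757679 0.30204887 0.05      ]
[-0.0002, 0.0011, 0.014, -0.1, -0.1, -0.1, -0.0003, 0.0011, 0.014, -0.1, -0.2, 0.0, -0.0002, 0.001, 0.014, -0.2, -0.1, -0.1]
```

Emit:
send_rows --targets '[-0.0002,0.001,0.014,-0.1,-0.1,0,-0.0003,0.001,0.014,-0.1,-0.2,0,-0.0002,0.001,0.0135,-0.2,-0.1,0,0,0,0,0,0,0,0,0,0,0,0,0]'

```text
time_s: 12.1
eef_pos: [0.5204, 0.3044, 0.0099]
tcp_rot: [[-0.961, 0.276, 0.008], [0.276, 0.961, 0.005], [-0.006, 0.007, -1.0]]
ft_force: [0.1, -0.7, 1.8]
grip_width: 0.438
```

Emit:
send_rows --targets '[0,0,0,0,0,0,0,0,0,0,0,0,0,0,0,0,0,0,0,0,0,0,0,0,0,0,0,0,0,0]' --claw 0

```text
time_s: 12.6
eef_pos: [0.5197, 0.3047, 0.0094]
tcp_rot: [[-0.962, 0.275, 0.007], [0.275, 0.962, 0.005], [-0.006, 0.007, -1.0]]
ft_force: [0.1, -2.0, 4.8]
grip_width: 0.204
```

Emit:
send_rows --targets '[0,0,0,0,0,0]'

```text
time_s: 12.7
eef_pos: [0.5197, 0.3046, 0.0094]
tcp_rot: [[-0.962, 0.275, 0.007], [0.275, 0.962, 0.005], [-0.006, 0.007, -1.0]]
ft_force: [-1.0, -0.6, 5.9]
grip_width: 0.207
```

Emit:
send_rows --targets '[0,0,0,0,0,0,0,0,0,0,0,0,0,0,0,0,0,0]' --claw 0.03

```text
time_s: 13.0
eef_pos: [0.5191, 0.3045, 0.0083]
tcp_rot: [[-0.961, 0.275, 0.006], [0.275, 0.961, 0.004], [-0.004, 0.006, -1.0]]
ft_force: [0.8, -0.1, -0.8]
grip_width: 0.331
```

Emit:
send_rows --targets '[0,0,0.002,0.4,0.4,0,0,0,0.002,0,0,0,0,0,0,0,0,0,0,0,0,0,0,0]'

```text
time_s: 13.4
eef_pos: [0.5193, 0.3045, 0.0043]
tcp_rot: [[-0.961, 0.275, -0.003], [0.275, 0.962, -0.001], [0.002, -0.001, -1.0]]
ft_force: [0.1, -0.1, -0.2]
grip_width: 0.329
```

Emit:
send_rows --targets '[0,0,0,0,0,0,0,0,0,0,0,0,0,0,0,0,0,0,0,0,0,0,0,0]' --claw 0

```text
time_s: 13.8
eef_pos: [0.5194, 0.3046, 0.0046]
tcp_rot: [[-0.962, 0.275, -0.002], [0.275, 0.962, -0.0], [0.002, -0.001, -1.0]]
ft_force: [-0.4, -0.3, -0.6]
grip_width: 0.21
```

Emit:
send_rows --targets '[0,0,-0.03,0,0,0,0,0,-0.03,0,0,0,0,0,-0.03,0,0,0,0,0,0,0,0,0,0,0,0,0,0,0]'

```text
time_s: 14.3
eef_pos: [0.5195, 0.3045, 0.0948]
tcp_rot: [[-0.962, 0.275, -0.002], [0.275, 0.962, -0.0], [0.002, -0.001, -1.0]]
ft_force: [-0.2, 0.4, -1.5]
grip_width: 0.215
```

```bash
cat > pinp.py <<'E'
from clip import *
C0=np.array([.6315,.0015]);YAW=3.230
def at(pin,seat_x,zoff,dz=0,dy=0,xo=-.002):
    """TCP pose with clip seat at case x offset seat_x from pin axis (world: head toward robot). zoff: tcp z minus clip underside"""
    y=[-.093,-.031,.031,.093][pin-1]
    c,s=np.cos(YAW),np.sin(YAW);A=np.array([[c,-s],[s,c]])
    hx=.047+seat_x+.045-xo
    p=C0+A@np.array([hx,y+dy])
    return np.array([*p,.066-.0026+zoff+dz]),down(YAW-np.pi+np.pi/2)
E
python3 - <<'E'
from pinp import *
s=env.observe();print(s['eef_pos'],s['grip_width'],s['qpos'].round(2))
zo=.0043-.002
rows([at(4,.075,zo,dz=.035)],deg=7)
for p in (1,4):print(p,at(p,.06,zo)[0].round(4))
E
```

```text
[0.51947463 0.30452256 0.09478722] 0.21501186561628277 [ 0.51  0.46  1.67  0.    1.02 -0.78]
[-0.0061, -0.0371, -0.0005, 0.0, 0.0, -1.9, -0.0048, -0.0373, -0.0006, 0.0, 0.0, -1.9, -0.0036, -0.0374, -0.0005, 0.0, 0.0, -1.9, -0.0023, -0.0375, -0.0005, 0.0, 0.0, -1.9, -0.0011, -0.0375, -0.0005, 0.0, 0.0, -2.0]
[0.0002, -0.0376, -0.0006, 0.0, -0.1, -1.9, 0.0015, -0.0376, -0.0005, 0.0, 0.0, -1.9, 0.0027, -0.0375, -0.0005, 0.0, 0.0, -1.9, 0.004, -0.0373, -0.0005, 0.0, 0.0, -1.9, 0.0051, -0.0372, -0.0006, 0.0, 0.0, -1.9]
[0.0065, -0.0371, -0.0005, 0.0, 0.0, -1.9]
1 [0.4699 0.0805 0.0657]
4 [ 0.4863 -0.1047  0.0657]
```

Emit:
send_rows --targets '[-0.0061,-0.0371,-0.0005,0,0,-1.9,-0.0048,-0.0373,-0.0006,0,0,-1.9,-0.0036,-0.0374,-0.0005,0,0,-1.9,-0.0023,-0.0375,-0.0005,0,0,-1.9,-0.0011,-0.0375,-0.0005,0,0,-2.0]'

```text
time_s: 14.8
eef_pos: [0.4959, 0.1164, 0.0955]
tcp_rot: [[-0.994, 0.109, -0.006], [0.109, 0.994, -0.001], [0.006, -0.002, -1.0]]
ft_force: [-0.1, 0.4, -0.6]
grip_width: 0.215
```

Emit:
send_rows --targets '[0.0002,-0.0376,-0.0006,0,-0.1,-1.9,0.0015,-0.0376,-0.0005,0,0,-1.9,0.0027,-0.0375,-0.0005,0,0,-1.9,0.004,-0.0373,-0.0005,0,0,-1.9,0.0051,-0.0372,-0.0006,0,0,-1.9]'

```text
time_s: 15.3
eef_pos: [0.4741, -0.0698, 0.0984]
tcp_rot: [[-0.998, -0.056, -0.004], [-0.056, 0.998, 0.0], [0.004, 0.0, -1.0]]
ft_force: [0.3, -0.7, -0.7]
grip_width: 0.215
```

Emit:
send_rows --targets '[0.0065,-0.0371,-0.0005,0,0,-1.9,0,0,0,0,0,0,0,0,0,0,0,0]'

```text
time_s: 15.6
eef_pos: [0.4702, -0.1062, 0.0993]
tcp_rot: [[-0.996, -0.086, -0.004], [-0.086, 0.996, 0.001], [0.004, 0.001, -1.0]]
ft_force: [0.7, -0.3, -0.7]
grip_width: 0.211
```

```bash
python3 - <<'E'
from pinp import *
print(env.observe()['eef_pos'])
rows([at(4,.056,.0023)],step=.012)
E
```

```text
[ 0.47020918 -0.10622867  0.0992525 ]
[-0.0051, 0.0, 0.0084, 0.0, -0.1, 0.0, -0.005, 0.0, 0.0083, 0.0, 0.0, -0.1, -0.0051, 0.0001, 0.0084, 0.0, -0.1, 0.0, -0.005, 0.0, 0.0084, 0.1, 0.0, -0.1]
```

Emit:
send_rows --targets '[-0.005,0,0.0084,0,-0.1,0,-0.005,0,0.0083,0,0,-0.1,-0.005,0,0.0084,0,-0.1,0,-0.005,0,0.0084,0,0,0,0,0,0,0,0,0]'

```text
time_s: 16.1
eef_pos: [0.4914, -0.1035, 0.0656]
tcp_rot: [[-0.996, -0.091, 0.001], [-0.091, 0.996, 0.0], [-0.001, 0.0, -1.0]]
ft_force: [-1.0, -0.0, -1.0]
grip_width: 0.215
```

Emit:
send_rows --targets '[0,0,0,0,0,0]'

```text
time_s: 16.2
eef_pos: [0.4913, -0.1039, 0.0668]
tcp_rot: [[-0.996, -0.09, 0.002], [-0.09, 0.996, -0.0], [-0.002, -0.0, -1.0]]
ft_force: [-0.2, -0.8, -0.2]
grip_width: 0.214
```

```bash
cat > ortho.py <<'E'
from pinp import *
def ortho(n,im,z,cx,cy,half,s):
    """case-frame ortho at height z; rows=case x, cols=case y; s m/px"""
    k=env.get_calibration(n);g=np.arange(-half,half,s)
    X,Y=np.meshgrid(cx+g,cy+g,indexing='ij');co,si=np.cos(YAW),np.sin(YAW)
    W=np.stack([C0[0]+co*X-si*Y,C0[1]+si*X+co*Y,np.full_like(X,z)],-1)@np.array(k['R']).T+np.array(k['t'])
    u=(k['fx']*W[...,0]/W[...,2]+k['cx']).astype('f4');v=(k['fy']*W[...,1]/W[...,2]+k['cy']).astype('f4')
    return cv2.remap(im,u,v,cv2.INTER_CUBIC)
E
python3 - <<'E'
from ortho import *
s=env.observe();print(s['eef_pos'],at(4,.056,.0023)[0],s['tcp_rot'].round(4).tolist())
T=[]
for n in('top','scene'):
    im,_=snap(n,n+'3.png');b=np.ascontiguousarray(im[:,:,::-1])
    a=ortho(n,b,.066,.06,.093,.06,.0003)
    cv2.line(a,(200,0),(200,399),(0,0,255),1)
    T.append(a)
cv2.imwrite('pics/o3.png',np.hstack(T))
E
```

```text
[ 0.49133555 -0.10392945  0.06675255] [ 0.49029698 -0.10438063  0.0657    ] [[-0.9959, -0.0905, 0.002], [-0.0905, 0.9959, -0.0], [-0.002, -0.0002, -1.0]]
```

View pics/o3.png

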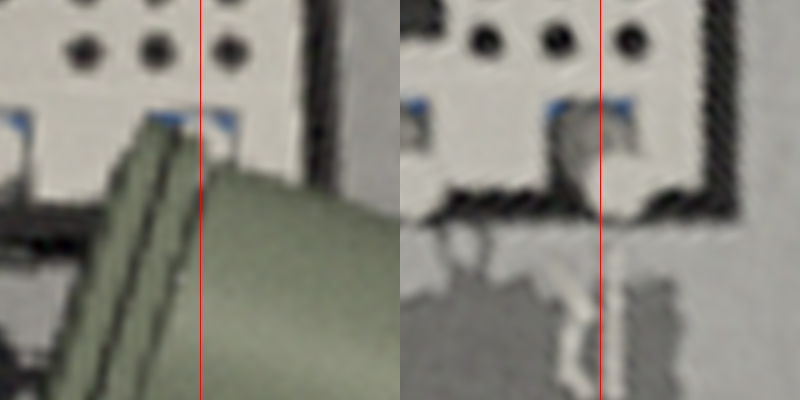

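In the scene ortho (right) the leg sits at col ~616, rows 245–400, about 5 mm off the pin line, or else the leg is higher than I assumed. Depth should settle it.

```bash
python3 - <<'E'
from ortho import *
k=env.get_calibration('scene');R=np.array(k['R']);t=np.array(k['t'])
im=cv2.imread('pics/scene3.png');_,d=env.snapshot('scene');W=world('scene',d)
# pixels near projected leg
def proj(P):
    p=R@np.array(P)+t;return k['fx']*p[0]/p[2]+k['cx'],k['fy']*p[1]/p[2]+k['cy']
co,si=np.cos(YAW),np.sin(YAW);A=np.array([[co,-si],[si,co]])
for cx in(.075,.08,.085,.09,.095,.10,.105):
    q=C0+A@np.array([cx,.0978]);u,v=proj([*q,.066]);u0,v0=int(round(u)),int(round(v))
    best=[];
    for du in range(-5,6):
        uu=u0+du;X=W[v0,uu];c=A.T@(X[:2]-C0);best.append((int(im[v0,uu].min()),round(c[0]*1000),round(c[1]*1000,1),round(X[2]*1000)))
    print(cx,(u0,v0),best)
q=A.T@(np.array([.4913,-.1039])-C0);print('tcp case',q)
x0,x1,y0,y1=250,315,180,240
u,v=proj([.52,-.1,.066]);u,v=int(u),int(v);print(u,v)
cv2.imwrite('pics/leg.png',cv2.resize(im[v-45:v+35,u-50:u+50],None,fx=7,fy=7,interpolation=cv2.INTER_CUBIC))
E
```

```text
0.075 (280, 200) [(162, 106, np.float64(136.5), 3), (162, 107, np.float64(133.4), 3), (162, 107, np.float64(130.1), 4), (159, 109, np.float64(127.9), 3), (156, 111, np.float64(125.5), 2), (167, 113, np.float64(123.1), 0), (166, 74, np.float64(94.2), 71), (146, 76, np.float64(92.4), 69), (157, 117, np.float64(115.3), -2), (159, 115, np.float64(110.2), 5), (149, 115, np.float64(106.5), 7)]
0.08 (281, 199) [(160, 111, np.float64(135.9), 1), (161, 112, np.float64(132.8), 2), (162, 113, np.float64(129.7), 2), (156, 115, np.float64(127.7), 0), (160, 114, np.float64(123.1), 5), (169, 77, np.float64(95.5), 72), (158, 77, np.float64(92.3), 73), (139, 120, np.float64(116.6), -1), (153, 121, np.float64(113.6), -1), (160, 121, np.float64(109.7), 2), (164, 81, np.float64(81.6), 74)]
0.085 (282, 198) [(161, 113, np.float64(132.8), 6), (152, 118, np.float64(132.4), -1), (150, 118, np.float64(129.2), 0), (150, 122, np.float64(128.0), -4), (157, 118, np.float64(121.8), 5), (160, 79, np.float64(92.7), 76), (121, 82, np.float64(91.8), 72), (124, 124, np.float64(114.8), 1), (154, 123, np.float64(110.6),
[... 965 characters left out ...]
102, 135, np.float64(126.9), 1), (130, 136, np.float64(123.9), 1), (160, 95, np.float64(94.2), 74), (142, 99, np.float64(93.6), 68), (102, 139, np.float64(114.7), 3), (100, 140, np.float64(112.1), 2), (154, 142, np.float64(109.7), 1), (175, 103, np.float64(82.6), 69)]
0.105 (285, 192) [(104, 136, np.float64(133.7), 7), (106, 143, np.float64(134.6), -3), (106, 141, np.float64(129.6), 2), (99, 141, np.float64(125.8), 5), (122, 143, np.float64(123.6), 3), (163, 105, np.float64(96.3), 69), (154, 106, np.float64(93.8), 69), (101, 145, np.float64(114.3), 5), (98, 148, np.float64(112.5), 2), (149, 149, np.float64(109.2), 3), (174, 110, np.float64(82.4), 71)]
tcp case [0.14895847 0.0926098 ]
288 189
```

View pics/leg.png

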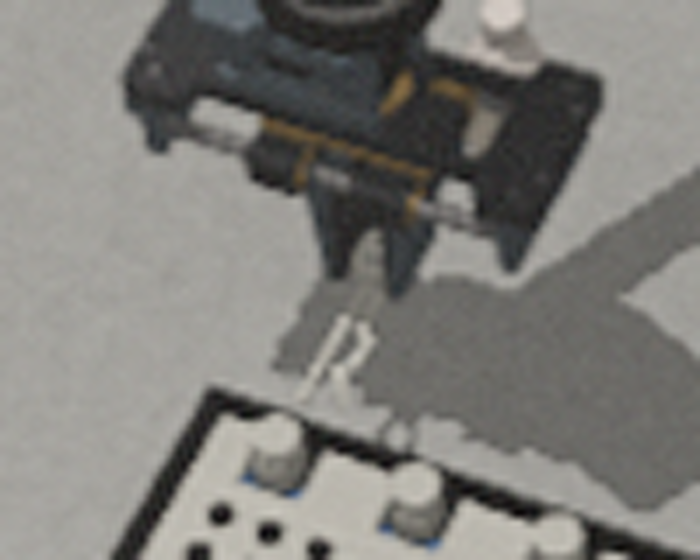

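The crop shows the clip held straight, bow on the correct (+y) side, its tip just short of pin 4 (crop (300,390) against the pin top at (280,437)). Image estimates of the leg-to-pin offset disagree by 1–4 mm, so I'll find it by touch. First z, by lowering the leg onto the pin top.

Emit:
send_rows --targets '[0,0,-0.0095,0,0.1,0,0,0,-0.0095,0,0,0,-0.0175,0,0,0,0,0,-0.0175,0,0,0,0,0,0,0,0,0,0]'

```text
invalid input at $.targets: expected a multiple of 6 numbers
```

Emit:
send_rows --targets '[0,0,0,0,0,0,0,0,0.001,0,0,0,0,0,0.001,0,0,0,0,0,0.001,0,0,0]'

```text
time_s: 16.75
eef_pos: [0.4914, -0.1043, 0.0642]
tcp_rot: [[-0.996, -0.09, 0.003], [-0.09, 0.996, -0.0], [-0.003, -0.001, -1.0]]
ft_force: [-0.0, 0.1, -1.0]
grip_width: 0.214
```

Emit:
send_rows --targets '[0,0,0.001,0,0,0,0,0,0,0,0,0]'

```text
time_s: 16.95
eef_pos: [0.4913, -0.1042, 0.063]
tcp_rot: [[-0.996, -0.09, 0.003], [-0.09, 0.996, -0.0], [-0.003, -0.0, -1.0]]
ft_force: [0.4, -0.4, -0.9]
grip_width: 0.211
```

Emit:
send_rows --targets '[0,0,0.001,0,0,0,0,0,0,0,0,0]'

```text
time_s: 17.15
eef_pos: [0.4914, -0.1042, 0.0621]
tcp_rot: [[-0.996, -0.09, 0.003], [-0.09, 0.996, -0.0], [-0.003, -0.0, -1.0]]
ft_force: [-0.7, 0.3, -0.7]
grip_width: 0.218
```

Emit:
send_rows --targets '[0,0,-0.012,0,0.1,0,0,0,-0.012,0,0.1,0,-0.0175,0,0,0,0,0,-0.0175,0,0,0,0,0,0,0,0,0,0,0]'

```text
time_s: 17.65
eef_pos: [0.5284, -0.1012, 0.0864]
tcp_rot: [[-0.996, -0.09, 0.002], [-0.09, 0.996, -0.001], [-0.002, -0.001, -1.0]]
ft_force: [0.1, -0.3, -1.7]
grip_width: 0.212
```

Emit:
send_rows --targets '[0,0,0.001,0,0,0,0,0,0.001,0,0,0,0,0,0.001,0,0,0,0,0,0,0,0,0]'

```text
time_s: 18.05
eef_pos: [0.5255, -0.1011, 0.0829]
tcp_rot: [[-0.996, -0.09, -0.001], [-0.09, 0.996, -0.0], [0.001, -0.0, -1.0]]
ft_force: [0.2, -0.3, -0.7]
grip_width: 0.211
```

Emit:
send_rows --targets '[0,0,0.001,0,0,0,0,0,0.001,0,0,0,0,0,0,0,0,0]'

```text
time_s: 18.35
eef_pos: [0.526, -0.1011, 0.081]
tcp_rot: [[-0.996, -0.09, -0.001], [-0.09, 0.996, -0.0], [0.001, -0.0, -1.0]]
ft_force: [-0.8, 0.1, 0.2]
grip_width: 0.215
```

Emit:
send_rows --targets '[0,0,0.001,0,0,0,0,0,0,0,0,0]'

```text
time_s: 18.55
eef_pos: [0.5262, -0.1011, 0.08]
tcp_rot: [[-0.996, -0.09, -0.001], [-0.09, 0.996, -0.0], [0.001, -0.0, -1.0]]
ft_force: [-0.3, -0.2, -0.8]
grip_width: 0.211
```

Emit:
send_rows --targets '[0,0,0.001,0,0,0,0,0,0,0,0,0]'

```text
time_s: 18.75
eef_pos: [0.5261, -0.1011, 0.079]
tcp_rot: [[-0.996, -0.09, -0.001], [-0.09, 0.996, -0.001], [0.001, -0.0, -1.0]]
ft_force: [-0.0, -0.7, -1.3]
grip_width: 0.212
```

Emit:
send_rows --targets '[0,0,0.001,0,0,0,0,0,0,0,0,0]'

```text
time_s: 18.95
eef_pos: [0.5263, -0.1011, 0.0783]
tcp_rot: [[-0.996, -0.09, -0.0], [-0.09, 0.996, -0.001], [0.0, -0.001, -1.0]]
ft_force: [-0.4, -0.3, 0.6]
grip_width: 0.212
```

Emit:
send_rows --targets '[0,0,0.001,0,0,0,0,0,0,0,0,0]'

```text
time_s: 19.15
eef_pos: [0.5263, -0.1012, 0.0775]
tcp_rot: [[-0.996, -0.09, -0.0], [-0.09, 0.996, -0.001], [0.0, -0.001, -1.0]]
ft_force: [-1.7, 1.1, 3.4]
grip_width: 0.215
```

```bash
python3 - <<'E'
from h import *
s=env.observe();print(s['eef_pos'],s['ft_force'],s['wrist_torque'])
E
```

```text
[ 0.52629692 -0.10116568  0.07753274] [-1.65925596  1.13773366  3.39622369] [ 0.05991243 -0.0593814  -0.05652672]
```

z contact is at TCP ≈0.0782, as predicted (0.0783). Next I'll touch the pin's side for y.

Emit:
send_rows --targets '[0,0,-0.008,0,0,0,0,0.011,0,0,0,0,0,0.011,0,0,0,0,0,0,0.01,0,0,0,0,0,0.01,0,0,0]'

```text
time_s: 19.65
eef_pos: [0.524, -0.0786, 0.0643]
tcp_rot: [[-0.996, -0.091, -0.001], [-0.091, 0.996, -0.001], [0.001, -0.001, -1.0]]
ft_force: [0.3, 0.3, -0.7]
grip_width: 0.215
```

Emit:
send_rows --targets '[0,0,0,0,0,0,0,-0.0035,0,0,0,0,0,-0.0035,0,0,0,0,0,0,0,0,0,0]'

```text
time_s: 20.05
eef_pos: [0.5253, -0.0869, 0.0654]
tcp_rot: [[-0.996, -0.089, 0.0], [-0.089, 0.996, -0.001], [-0.0, -0.001, -1.0]]
ft_force: [0.1, -0.5, -1.3]
grip_width: 0.212
```

Emit:
send_rows --targets '[0,-0.001,0,0,0,0,0,0,0,0,0,0]'

```text
time_s: 20.25
eef_pos: [0.5251, -0.0874, 0.0653]
tcp_rot: [[-0.996, -0.089, -0.0], [-0.089, 0.996, -0.001], [0.0, -0.001, -1.0]]
ft_force: [-0.0, 0.2, -0.7]
grip_width: 0.211
```

Emit:
send_rows --targets '[0,-0.001,0,0,0,0,0,0,0,0,0,0]'

```text
time_s: 20.45
eef_pos: [0.5251, -0.088, 0.0652]
tcp_rot: [[-0.996, -0.09, -0.0], [-0.09, 0.996, -0.0], [0.0, -0.0, -1.0]]
ft_force: [-0.3, 1.4, -0.1]
grip_width: 0.217
```

Emit:
send_rows --targets '[0,-0.0007,0,0,0,0,0,0,0,0,0,0]'

```text
time_s: 20.65
eef_pos: [0.5251, -0.0884, 0.0652]
tcp_rot: [[-0.996, -0.09, -0.001], [-0.09, 0.996, 0.0], [0.001, 0.0, -1.0]]
ft_force: [0.8, 3.6, -0.4]
grip_width: 0.215
```

```bash
python3 - <<'E'
from pinp import *
s=env.observe();print(s['eef_pos'],s['ft_force'],s['wrist_torque'])
c,si=np.cos(YAW),np.sin(YAW);A=np.array([[c,-si],[si,c]])
print('tcp in case',A.T@(s['eef_pos'][:2]-C0))
E
```

```text
[ 0.52507383 -0.08840349  0.06517437] [ 0.82832626  3.59901571 -0.4491564 ] [ 0.65051346 -0.18995418  0.22733648]
tcp in case [0.11394832 0.08015577]
```

Side contact puts pin 4 about 1 mm toward +y of my estimate, which matches the top-camera fit. I'll update the case frame and insert.

```bash
sed -i 's/^C0=.*/C0=np.array([.6315,.0025])/; s/xo=-.002):/xo=-.0005):/' pinp.py; python3 - <<'E'
from pinp import *
s=env.observe();D=s['tcp_rot'];p=s['eef_pos']
a=at(4,.056,.0023)
e=rows([(p+D@[0,.006,0],D),(p+D@[.034,.006,0],D),a],step=.018)
print(a[0])
E
```

```text
Traceback (most recent call last):
  File "pinp.py", line 6, in at
    c,s=np.cos(YAW),np.sin(YAW);A=np.array([[c,-s],[s,c]])
               ^^^
NameError: name 'YAW' is not defined
```

```bash
sed -i 's/^C0=.*/C0=np.array([.6315,.0025]);YAW=3.230/' pinp.py; python3 - <<'E'
from pinp import *
s=env.observe();D=s['tcp_rot'];p=s['eef_pos']
a=at(4,.056,.0023)
e=rows([(p+D@[0,.006,0],D),(p+D@[.034,.006,0],D),a],step=.018)
print(a[0])
E
```

```text
[0.0, 0.006, 0.0, 0.0, 0.0, 0.0, 0.017, 0.0, 0.0, 0.0, 0.0, 0.0, 0.017, 0.0, 0.0, 0.0, 0.0, 0.0, 0.0005, -0.0178, -0.0005, 0.0, 0.0, 0.1]
[ 0.49179113 -0.1032482   0.0657    ]
```

Emit:
send_rows --targets '[0,0.006,0,0,0,0,0.017,0,0,0,0,0,0.017,0,0,0,0,0,0,-0.009,-0.0003,0,0,0.1,0,-0.009,-0.0002,0,0,0]'

```text
time_s: 21.15
eef_pos: [0.4931, -0.1046, 0.066]
tcp_rot: [[-0.996, -0.088, 0.001], [-0.088, 0.996, -0.001], [-0.001, -0.001, -1.0]]
ft_force: [-0.6, -0.2, -0.8]
grip_width: 0.213
```

Emit:
send_rows --targets '[0,0,0,0,0,0,0,0,0,0,0,0,0,0,0,0,0,0]'

```text
time_s: 21.45
eef_pos: [0.4928, -0.1039, 0.0656]
tcp_rot: [[-0.996, -0.088, -0.0], [-0.088, 0.996, -0.001], [0.0, -0.0, -1.0]]
ft_force: [0.5, 0.9, -1.0]
grip_width: 0.215
```

```bash
python3 - <<'E'
from pinp import *
s=env.observe();print(s['eef_pos'],s['ft_force'])
rows([at(4,.030,.0023)],step=.006)
rows([at(4,0,.0023)],step=.03)
E
```

```text
[ 0.49275794 -0.10394511  0.06558942] [ 0.52309865  0.91054618 -0.99480782]
[-0.005, 0.0002, 0.0, 0.0, 0.0, 0.0, -0.005, 0.0001, 0.0, 0.0, 0.0, 0.0, -0.0051, 0.0002, -0.0001, 0.0, 0.0, 0.0, -0.005, 0.0001, 0.0, 0.0, 0.0, 0.0, -0.005, 0.0002, 0.0, 0.0, 0.0, 0.0]
[-0.0275, 0.0004, -0.0001, 0.0, 0.0, 0.0, -0.0276, 0.0004, 0.0, 0.0, 0.0, 0.0]
```

Emit:
send_rows --targets '[-0.005,0.0004,0,0,0,0,-0.005,0.0004,0,0,0,0,-0.005,0,0,0,0,0]'

```text
time_s: 21.75
eef_pos: [0.5079, -0.1015, 0.0657]
tcp_rot: [[-0.996, -0.088, -0.0], [-0.088, 0.996, -0.001], [0.0, -0.001, -1.0]]
ft_force: [0.2, 0.9, -0.2]
grip_width: 0.21
```

Emit:
send_rows --targets '[-0.005,0,0,0,0,0,-0.005,0,0,0,0,0,0,0,0,0,0,0]'

```text
time_s: 22.05
eef_pos: [0.5181, -0.1008, 0.0657]
tcp_rot: [[-0.996, -0.088, 0.0], [-0.088, 0.996, -0.001], [-0.0, -0.001, -1.0]]
ft_force: [-0.1, 0.3, -1.3]
grip_width: 0.211
```

```bash
python3 - <<'E'
from pinp import *
s=env.observe();print(s['eef_pos'],s['ft_force'],s['wrist_torque'])
rows([at(4,0,.0023)],step=.007)
E
```

```text
[ 0.51809407 -0.10084012  0.06567596] [-0.10946635  0.29148809 -1.27339721] [ 0.05401579 -0.12348313  0.03893216]
[-0.0059, 0.0, 0.0, 0.0, 0.0, 0.0, -0.0059, 0.0, 0.0, 0.0, 0.0, 0.0, -0.006, 0.0, 0.0, 0.0, 0.0, 0.0, -0.0059, -0.0001, 0.0, 0.0, 0.0, 0.0, -0.0059, 0.0, 0.0, 0.0, 0.0, 0.0]
```

Emit:
send_rows --targets '[-0.005,0,0,0,0,0,-0.005,0,0,0,0,0,-0.003,0,0,0,0,0]'

```text
time_s: 22.35
eef_pos: [0.5285, -0.099, 0.0651]
tcp_rot: [[-0.996, -0.088, -0.005], [-0.088, 0.996, 0.001], [0.005, 0.001, -1.0]]
ft_force: [-4.5, 2.0, -1.6]
grip_width: 0.211
```

Emit:
send_rows --targets '[-0.004,0,0,0,0,0,-0.004,0,0,0,0,0,0,0,0,0,0,0]'

```text
time_s: 22.65
eef_pos: [0.5406, -0.0989, 0.0661]
tcp_rot: [[-0.996, -0.088, 0.004], [-0.088, 0.996, -0.001], [-0.004, -0.001, -1.0]]
ft_force: [3.1, 1.9, -1.3]
grip_width: 0.213
```

Emit:
send_rows --targets '[-0.004,0,0,0,0,0,-0.004,0,0,0,0,0,0,0,0,0,0,0,0,0,0,0,0,0]'

```text
time_s: 23.05
eef_pos: [0.5461, -0.0987, 0.0656]
tcp_rot: [[-0.996, -0.088, -0.0], [-0.088, 0.996, -0.001], [0.001, -0.001, -1.0]]
ft_force: [0.1, -0.1, -0.2]
grip_width: 0.214
```

```bash
python3 - <<'E'
from pinp import *
s=env.observe();print(s['eef_pos'],s['ft_force'],s['wrist_torque'],at(4,0,.0023)[0])
E
```

```text
[ 0.54608518 -0.09871199  0.06564726] [ 0.08481166 -0.08754158 -0.20106478] [ 0.10944515 -0.10471945  0.0294486 ] [ 0.54757243 -0.09830383  0.0657    ]
```

The force signature (−4.5 N, then +3.1 N, then 0) suggests the bow snapped over. Releasing and moving to the next clip.

Emit:
send_rows --targets '[0,0,0,0,0,0,0,0,0,0,0,0,0,0,0,0,0,0]' --claw 0.034

```text
time_s: 23.35
eef_pos: [0.5461, -0.0984, 0.0658]
tcp_rot: [[-0.996, -0.088, -0.0], [-0.088, 0.996, -0.001], [0.0, -0.001, -1.0]]
ft_force: [-0.3, -0.2, -0.2]
grip_width: 0.368
```

Emit:
send_rows --targets '[0,0,-0.015,0,0,0,0,0,-0.03,0,0,0,0,0,-0.04,0,0,0,0,0,-0.03,0,0,0,0,0,0,0,0,0]'

```text
time_s: 23.85
eef_pos: [0.5489, -0.0988, 0.1855]
tcp_rot: [[-0.996, -0.088, 0.009], [-0.088, 0.996, -0.003], [-0.009, -0.003, -1.0]]
ft_force: [0.8, 0.5, -0.2]
grip_width: 0.375
```

```bash
python3 - <<'E'
from clip import *
rows([grip((.4135,.3300),-.36,.15)],deg=7)
E
```

```text
[0.0083, 0.0367, 0.0028, 0.0, 0.0, 2.1, 0.0096, 0.0363, 0.0027, 0.0, 0.1, 2.2, 0.011, 0.036, 0.0028, 0.0, 0.0, 2.1, 0.0123, 0.0355, 0.0028, 0.0, 0.1, 2.2, 0.0136, 0.035, 0.0028, 0.0, 0.0, 2.1]
[0.0149, 0.0345, 0.0028, 0.0, 0.1, 2.1, 0.0162, 0.034, 0.0028, 0.0, 0.0, 2.2, 0.0174, 0.0333, 0.0028, 0.0, 0.1, 2.1, 0.0187, 0.0326, 0.0029, -0.1, 0.0, 2.2, 0.0199, 0.0319, 0.0029, 0.0, 0.1, 2.1]
[0.0211, 0.0311, 0.003, 0.0, 0.0, 2.1, 0.0221, 0.0303, 0.0029, 0.0, 0.1, 2.2]
```

```bash
cat > gc2.py <<'E'
from ortho import *
from m import *
import sys
tag=sys.argv[1];G={0:(.541,.382,-.39),2:(.4345,.4105,-.17),3:(.4135,.3300,-.36)}
T=[]
for n in('top','scene'):
    im,_=snap(n,f'{n}{tag}.png');b=np.ascontiguousarray(im[:,:,::-1])
    for i in map(int,sys.argv[2]):
        p,s=fit(n,b,.0055,CLIP,G[i],.075,dy=(-.2,0,.2),blur=2.5);print(i,n,p.round(4),round(s,3))
    T.append(ortho(n,b,.066,.05,0,.15,.0008))
cv2.imwrite(f'pics/o{tag}.png',np.hstack(T))
E
python3 gc2.py 4 023
```

```text
0 top [ 0.5419  0.3839 -0.4058] 0.95
2 top [ 0.4361  0.4116 -0.1737] 0.939
3 top [ 0.4144  0.331  -0.359 ] 0.931
0 scene [ 0.5388  0.3799 -0.385 ] 0.924
2 scene [ 0.433   0.4077 -0.1581] 0.881
3 scene [ 0.4122  0.3272 -0.3466] 0.858
```

View pics/o4.png

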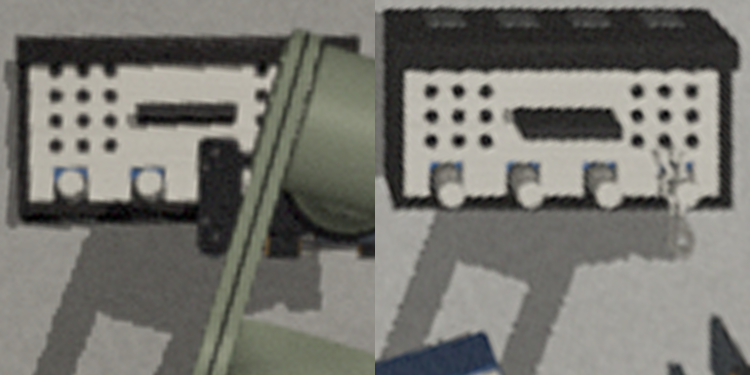

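The scene ortho (right) shows the clip through pin 4, head at (682,240) outside the wall and leg ends past the pin. The other clips are unmoved. Next is clip 3.

Emit:
send_rows --targets '[0.0083,0.0367,0.0028,0,0,2.1,0.0096,0.0363,0.0027,0,0.1,2.2,0.011,0.036,0.0028,0,0,2.1,0.0123,0.0355,0.0028,0,0.1,2.2,0.0136,0.035,0.0028,0,0,2.1]' --claw 0.04

```text
time_s: 24.45
eef_pos: [0.487, 0.0818, 0.165]
tcp_rot: [[-0.995, 0.1, -0.007], [0.1, 0.995, -0.001], [0.007, -0.002, -1.0]]
ft_force: [0.8, 0.9, 0.2]
grip_width: 0.434
```

Emit:
send_rows --targets '[0.0149,0.0345,0.0028,0,0.1,2.1,0.0162,0.034,0.0028,0,0,2.2,0.0174,0.0333,0.0028,0,0.1,2.1,0.0187,0.0326,0.0029,0,0,2.2,0.0199,0.0319,0.0029,0,0.1,2.1]'

```text
time_s: 24.95
eef_pos: [0.4297, 0.2606, 0.1511]
tcp_rot: [[-0.959, 0.283, -0.012], [0.283, 0.959, -0.001], [0.011, -0.005, -1.0]]
ft_force: [0.1, -0.8, 0.4]
grip_width: 0.439
```

Emit:
send_rows --targets '[0.0211,0.0311,0.003,0,0,2.1,0.0221,0.0303,0.003,0,0,2.2,0,0,0,0,0,0,0,0,0,0,0,0,0,0,0,0,0,0]'

```text
time_s: 25.45
eef_pos: [0.4083, 0.3302, 0.1462]
tcp_rot: [[-0.936, 0.353, -0.011], [0.353, 0.936, -0.001], [0.009, -0.005, -1.0]]
ft_force: [-0.3, -0.8, -0.4]
grip_width: 0.437
```

```bash
python3 - <<'E'
from clip import *
print(env.observe()['eef_pos'])
rows([grip((.4133,.3305),-.357,.030,xo=-.0005)],step=.027)
E
```

```text
[0.40827831 0.33016608 0.14621599]
[-0.001, 0.0005, 0.0232, -0.1, -0.1, 0.0, -0.001, 0.0005, 0.0233, 0.0, -0.1, -0.1, -0.001, 0.0005, 0.0232, -0.1, -0.1, 0.0, -0.0009, 0.0005, 0.0232, 0.0, -0.1, -0.1, -0.0009, 0.0004, 0.0233, -0.1, -0.1, 0.0]
```

Emit:
send_rows --targets '[-0.001,0.0005,0.0232,-0.1,-0.1,0,-0.001,0.0005,0.0233,0,-0.1,-0.1,-0.001,0.0005,0.0232,-0.1,-0.1,0,-0.001,0.0005,0.0232,0,-0.1,-0.1,-0.001,0.0005,0.0233,-0.1,-0.1,0]'

```text
time_s: 25.95
eef_pos: [0.4141, 0.3306, 0.03]
tcp_rot: [[-0.936, 0.351, 0.001], [0.351, 0.936, 0.002], [-0.0, 0.002, -1.0]]
ft_force: [-0.3, -0.0, 0.7]
grip_width: 0.438
```

Emit:
send_rows --targets '[0,0,0,0,0,0,0,0,0,0,0,0,0,0,0,0,0,0]'

```text
time_s: 26.25
eef_pos: [0.4145, 0.3321, 0.0321]
tcp_rot: [[-0.937, 0.35, 0.003], [0.35, 0.937, 0.004], [-0.001, 0.004, -1.0]]
ft_force: [-0.6, -0.5, -0.6]
grip_width: 0.433
```

```bash
python3 - <<'E'
from clip import *
print(env.observe()['eef_pos'])
rows([grip((.4133,.3305),-.357,.0043,xo=-.0005)],step=.01)
E
```

```text
[0.41451718 0.33212171 0.03212176]
[0.0004, -0.0007, 0.0093, 0.1, 0.0, 0.0, 0.0003, -0.0007, 0.0092, 0.1, 0.0, 0.0, 0.0004, -0.0006, 0.0093, 0.1, 0.1, 0.0]
```

Emit:
send_rows --targets '[0.0004,-0.0006,0.0093,0.1,0,0,0.0003,-0.0006,0.0093,0.1,0,0,0.0004,-0.0006,0.0092,0.1,0.1,0,0,0,0,0,0,0,0,0,0,0,0,0]'

```text
time_s: 26.75
eef_pos: [0.4116, 0.3306, 0.0025]
tcp_rot: [[-0.937, 0.349, -0.003], [0.349, 0.937, -0.003], [0.002, -0.004, -1.0]]
ft_force: [0.1, -0.5, -0.8]
grip_width: 0.437
```

Emit:
send_rows --targets '[0,0,0,0,0,0]'

```text
time_s: 26.85
eef_pos: [0.4116, 0.3307, 0.0026]
tcp_rot: [[-0.937, 0.349, -0.003], [0.349, 0.937, -0.002], [0.002, -0.003, -1.0]]
ft_force: [0.3, -1.0, -0.4]
grip_width: 0.439
```

Emit:
send_rows --targets '[0,0,-0.0018,0.2,0.1,-0.2,0,0,0,0,0,0,0,0,0,0,0,0]'

```text
time_s: 27.15
eef_pos: [0.412, 0.3309, 0.0049]
tcp_rot: [[-0.938, 0.346, -0.005], [0.346, 0.938, -0.004], [0.003, -0.006, -1.0]]
ft_force: [0.2, -0.5, 0.5]
grip_width: 0.437
```

Emit:
send_rows --targets '[0,0,0,0,0,0,0,0,0,0,0,0,0,0,0,0,0,0,0,0,0,0,0,0,0,0,0,0,0,0]' --claw 0

```text
time_s: 27.65
eef_pos: [0.4118, 0.3307, 0.0049]
tcp_rot: [[-0.938, 0.346, -0.005], [0.346, 0.938, -0.005], [0.003, -0.006, -1.0]]
ft_force: [0.1, 0.2, 0.3]
grip_width: 0.212
```

Emit:
send_rows --targets '[0,0,0,0,0,0,0,0,-0.03,0,0,0,0,0,-0.03,0,0,0,0,0,-0.03,0,0,0,0,0,0,0,0,0]'

```text
time_s: 28.15
eef_pos: [0.4146, 0.333, 0.0986]
tcp_rot: [[-0.938, 0.346, 0.001], [0.346, 0.938, 0.001], [-0.001, 0.001, -1.0]]
ft_force: [1.1, 1.3, -1.5]
grip_width: 0.215
```

```bash
python3 - <<'E'
from pinp import *
s=env.observe();print(s['eef_pos'],s['grip_width'])
rows([at(3,.075,.0023,dz=.035)],deg=7)
E
```

```text
[0.41460469 0.33296143 0.09864476] 0.21531854493248068
[-0.018, -0.0335, -0.0002, 0.0, 0.0, -2.5, -0.0165, -0.0342, -0.0002, 0.0, 0.0, -2.6, -0.0149, -0.0349, -0.0003, 0.0, 0.0, -2.5, -0.0134, -0.0355, -0.0002, 0.0, 0.0, -2.5, -0.0118, -0.0361, -0.0002, 0.0, 0.0, -2.6]
[-0.0102, -0.0366, -0.0002, 0.0, 0.0, -2.5, -0.0085, -0.037, -0.0002, 0.0, 0.1, -2.5, -0.007, -0.0374, -0.0003, 0.0, 0.0, -2.6, -0.0052, -0.0376, -0.0002, 0.0, 0.0, -2.5, -0.0036, -0.0378, -0.0002, 0.0, 0.0, -2.5]
```

Emit:
send_rows --targets '[-0.018,-0.0335,-0.0002,0,0,-2.5,-0.0165,-0.0342,-0.0002,0,0,-2.6,-0.0149,-0.0349,-0.0003,0,0,-2.5,-0.0134,-0.0355,-0.0002,0,0,-2.5,-0.0118,-0.0361,-0.0002,0,0,-2.6]'

```text
time_s: 28.65
eef_pos: [0.438, 0.1415, 0.0957]
tcp_rot: [[-0.992, 0.129, -0.007], [0.129, 0.992, -0.005], [0.006, -0.006, -1.0]]
ft_force: [1.3, -0.9, -0.6]
grip_width: 0.215
```

Emit:
send_rows --targets '[-0.0102,-0.0366,-0.0002,0,0,-2.5,-0.0085,-0.037,-0.0002,0,0.1,-2.5,-0.007,-0.0374,-0.0003,0,0,-2.6,-0.0052,-0.0376,-0.0002,0,0,-2.5,-0.0036,-0.0378,-0.0002,0,0,-2.5]'

```text
time_s: 29.15
eef_pos: [0.4643, -0.0464, 0.0975]
tcp_rot: [[-0.996, -0.09, -0.009], [-0.09, 0.996, -0.004], [0.009, -0.003, -1.0]]
ft_force: [0.2, 0.1, -0.5]
grip_width: 0.214
```

Emit:
send_rows --targets '[0,0,0,0,0,0,0,0,0,0,0,0,0,0,0,0,0,0,0,0,0,0,0,0]'

```text
time_s: 29.55
eef_pos: [0.4647, -0.0438, 0.0982]
tcp_rot: [[-0.996, -0.09, -0.008], [-0.089, 0.996, -0.004], [0.008, -0.003, -1.0]]
ft_force: [-0.1, 0.4, -0.9]
grip_width: 0.21
```

```bash
python3 - <<'E'
from pinp import *
s=env.observe();print(s['eef_pos'],s['grip_width'])
rows([at(3,.054,.0029)],step=.012)
E
```

```text
[ 0.46466489 -0.04381695  0.09815999] 0.2102794288733127
[-0.006, 0.0001, 0.0079, -0.1, -0.1, 0.0, -0.006, 0.0001, 0.0079, 0.0, -0.1, 0.0, -0.006, 0.0001, 0.008, -0.1, -0.2, 0.1, -0.0059, 0.0001, 0.0079, 0.0, -0.1, 0.0]
```

Emit:
send_rows --targets '[-0.006,0.0001,0.0079,-0.1,-0.1,0,-0.006,0.0001,0.0079,0,-0.1,0,-0.006,0.0001,0.008,-0.1,-0.2,0.1,-0.006,0.0001,0.0079,0,-0.1,0,0,0,0,0,0,0]'

```text
time_s: 30.05
eef_pos: [0.489, -0.0423, 0.0652]
tcp_rot: [[-0.996, -0.087, -0.001], [-0.087, 0.996, -0.0], [0.001, 0.0, -1.0]]
ft_force: [-0.7, 0.3, 0.2]
grip_width: 0.212
```

Emit:
send_rows --targets '[0,0,0,0,0,0,0,0,0,0,0,0,0,0,0,0,0,0]'

```text
time_s: 30.35
eef_pos: [0.4889, -0.0426, 0.067]
tcp_rot: [[-0.996, -0.086, 0.002], [-0.086, 0.996, -0.0], [-0.002, -0.001, -1.0]]
ft_force: [0.1, -0.0, -0.5]
grip_width: 0.213
```

```bash
python3 - <<'E'
from pinp import *
s=env.observe();print(s['eef_pos'],s['ft_force'],at(3,.054,.0029)[0])
rows([at(3,.031,.0029)],step=.006)
E
```

```text
[ 0.48889489 -0.04257116  0.06701889] [ 0.14932874 -0.00112535 -0.49266997] [ 0.4883092  -0.04131374  0.0663    ]
[-0.0056, 0.0003, 0.0002, 0.0, 0.0, 0.0, -0.0057, 0.0004, 0.0002, 0.0, 0.1, -0.1, -0.0056, 0.0003, 0.0002, 0.0, 0.0, 0.0, -0.0056, 0.0003, 0.0001, 0.0, 0.0, 0.0]
```

Emit:
send_rows --targets '[0,0.0012,0.0007,0,0.1,-0.1,0,0,0,0,0,0,0,0,0,0,0,0]'

```text
time_s: 30.65
eef_pos: [0.4888, -0.0413, 0.0661]
tcp_rot: [[-0.996, -0.088, -0.0], [-0.088, 0.996, -0.0], [0.0, -0.0, -1.0]]
ft_force: [-0.2, -0.5, -0.4]
grip_width: 0.211
```

Emit:
send_rows --targets '[-0.005,0,0,0,0,0,-0.005,0,0,0,0,0,-0.004,0,0,0,0,0]'

```text
time_s: 30.95
eef_pos: [0.5035, -0.04, 0.0661]
tcp_rot: [[-0.996, -0.088, 0.0], [-0.088, 0.996, -0.001], [-0.0, -0.001, -1.0]]
ft_force: [0.1, -0.4, -0.7]
grip_width: 0.212
```

Emit:
send_rows --targets '[-0.004,0,0,0,0,0,-0.004,0,0,0,0,0,0,0,0,0,0,0]'

```text
time_s: 31.25
eef_pos: [0.5114, -0.0393, 0.066]
tcp_rot: [[-0.996, -0.088, 0.0], [-0.088, 0.996, -0.0], [-0.0, -0.001, -1.0]]
ft_force: [-0.1, -0.1, 0.2]
grip_width: 0.214
```

```bash
python3 - <<'E'
from pinp import *
s=env.observe();print(s['eef_pos'],s['ft_force'],s['wrist_torque'])
rows([at(3,0,.0029)],step=.006)
E
```

```text
[ 0.5114069  -0.03934187  0.06596908] [-0.13000216 -0.10944031  0.18474214] [ 0.05676319 -0.12021    -0.01329266]
[-0.0051, 0.0, -0.0001, 0.0, 0.0, 0.0, -0.0052, 0.0, 0.0, 0.0, 0.0, 0.0, -0.0051, 0.0, -0.0001, 0.0, 0.0, 0.0, -0.0051, 0.0001, 0.0, 0.0, 0.0, 0.0, -0.0052, 0.0, -0.0001, 0.0, 0.0, 0.0]
[-0.0051, 0.0, 0.0, 0.0, 0.0, 0.0]
```

Emit:
send_rows --targets '[-0.005,0,0,0,0,0,-0.005,0,0,0,0,0,-0.004,0,0,0,0,0]'

```text
time_s: 31.55
eef_pos: [0.5231, -0.0376, 0.0654]
tcp_rot: [[-0.996, -0.088, -0.005], [-0.088, 0.996, 0.0], [0.005, 0.001, -1.0]]
ft_force: [-4.6, 2.9, -0.7]
grip_width: 0.213
```

Emit:
send_rows --targets '[-0.004,0,0,0,0,0,-0.004,0,0,0,0,0,0,0,0,0,0,0]'

```text
time_s: 31.85
eef_pos: [0.5353, -0.0372, 0.0665]
tcp_rot: [[-0.996, -0.088, 0.005], [-0.088, 0.996, -0.0], [-0.005, -0.001, -1.0]]
ft_force: [3.4, 3.2, -1.8]
grip_width: 0.215
```

Emit:
send_rows --targets '[-0.004,0,0,0,0,0,-0.0025,0,0,0,0,0,0,0,0,0,0,0,0,0,0,0,0,0]'

```text
time_s: 32.25
eef_pos: [0.539, -0.0372, 0.0659]
tcp_rot: [[-0.996, -0.088, -0.001], [-0.088, 0.996, -0.001], [0.001, -0.001, -1.0]]
ft_force: [-0.4, -0.1, -0.5]
grip_width: 0.213
```

Same force signature as the first clip. I'll release, lift, and grip the next clip (clip 2).

Emit:
send_rows --targets '[0,0,0,0,0,0,0,0,0,0,0,0,0,0,0,0,0,0]' --claw 0.034

```text
time_s: 32.55
eef_pos: [0.5391, -0.0369, 0.0661]
tcp_rot: [[-0.996, -0.088, -0.0], [-0.088, 0.996, -0.001], [0.0, -0.001, -1.0]]
ft_force: [0.3, -0.4, -0.2]
grip_width: 0.371
```

Emit:
send_rows --targets '[0,0,-0.015,0,0,0,0,0,-0.03,0,0,0,0,0,-0.03,0,0,0,0,0,-0.02,0,0,0,0,0,0,0,0,0]'

```text
time_s: 33.05
eef_pos: [0.5411, -0.037, 0.164]
tcp_rot: [[-0.996, -0.088, 0.006], [-0.088, 0.996, -0.001], [-0.006, -0.002, -1.0]]
ft_force: [-0.4, -0.0, -0.0]
grip_width: 0.373
```

```bash
python3 gc2.py 5 02; python3 - <<'E'
from clip import *
rows([grip((.4345,.4103),-.167,.15,xo=-.001)],deg=7)
E
```

```text
0 top [ 0.5419  0.384  -0.405 ] 0.951
2 top [ 0.4361  0.4114 -0.1685] 0.94
0 scene [ 0.5388  0.3799 -0.3852] 0.921
2 scene [ 0.433   0.4077 -0.1581] 0.881
[0.0055, 0.0379, 0.0009, 0.0, 0.0, 1.2, 0.0062, 0.0378, 0.0009, 0.0, 0.0, 1.2, 0.007, 0.0376, 0.0008, 0.0, 0.0, 1.3, 0.0079, 0.0375, 0.0009, 0.0, 0.0, 1.2, 0.0087, 0.0373, 0.0009, 0.0, 0.0, 1.2]
[0.0095, 0.0371, 0.0009, 0.0, 0.0, 1.2, 0.0102, 0.0369, 0.0008, 0.0, 0.0, 1.2, 0.011, 0.0367, 0.0009, 0.0, 0.0, 1.2, 0.0118, 0.0364, 0.0009, 0.0, 0.0, 1.3, 0.0125, 0.0362, 0.0009, 0.0, 0.0, 1.2]
[0.0134, 0.0359, 0.0009, 0.0, 0.0, 1.2, 0.0141, 0.0356, 0.0008, 0.0, 0.0, 1.2]
```

Emit:
send_rows --targets '[0.0055,0.0379,0.0009,0,0,1.2,0.0062,0.0378,0.0009,0,0,1.2,0.007,0.0376,0.0008,0,0,1.3,0.0079,0.0375,0.0009,0,0,1.2,0.0087,0.0373,0.0009,0,0,1.2]' --claw 0.04

```text
time_s: 33.65
eef_pos: [0.4937, 0.1506, 0.1546]
tcp_rot: [[-1.0, 0.019, -0.004], [0.019, 1.0, -0.001], [0.004, -0.001, -1.0]]
ft_force: [1.8, -0.4, 0.2]
grip_width: 0.439
```

Emit:
send_rows --targets '[0.0095,0.0371,0.0009,0,0,1.2,0.0102,0.0369,0.0008,0,0,1.2,0.011,0.0367,0.0009,0,0,1.2,0.0118,0.0364,0.0009,0,0,1.3,0.0125,0.0362,0.0009,0,0,1.2]'

```text
time_s: 34.15
eef_pos: [0.4499, 0.3368, 0.15]
tcp_rot: [[-0.992, 0.125, -0.003], [0.125, 0.992, -0.003], [0.003, -0.003, -1.0]]
ft_force: [0.2, 0.8, -0.5]
grip_width: 0.442
```

Emit:
send_rows --targets '[0.0134,0.0359,0.0009,0,0,1.2,0.0141,0.0356,0.0008,0,0,1.2,0,0,0.025,0,0,0,0,0,0.025,0,0,0,0,0,0.02,0,0,0]'

```text
time_s: 34.65
eef_pos: [0.4321, 0.4096, 0.0769]
tcp_rot: [[-0.986, 0.165, -0.004], [0.165, 0.986, -0.004], [0.003, -0.004, -1.0]]
ft_force: [0.0, -0.5, -0.8]
grip_width: 0.438
```

Emit:
send_rows --targets '[0,0,0.02,0,0,0,0,0,0.01,0,0,0,0,0,0,0,0,0,0,0,0,0,0,0,0,0,0,0,0,0]'

```text
time_s: 35.15
eef_pos: [0.4343, 0.4109, 0.0512]
tcp_rot: [[-0.986, 0.166, 0.001], [0.166, 0.986, 0.001], [-0.001, 0.001, -1.0]]
ft_force: [0.3, 0.1, 0.9]
grip_width: 0.441
```

```bash
python3 - <<'E'
from clip import *
s=env.observe();print(s['eef_pos'])
rows([grip((.4345,.4108),-.167,.0043,xo=-.001)],step=.013)
E
```

```text
[0.43432977 0.41087515 0.05121037]
[0.0002, 0.0, 0.0117, 0.0, 0.0, 0.0, 0.0002, 0.0, 0.0118, 0.0, 0.0, 0.0, 0.0002, -0.0001, 0.0117, 0.0, 0.0, 0.0, 0.0003, 0.0, 0.0117, 0.1, 0.0, 0.0]
```

Emit:
send_rows --targets '[0.0002,0,0.0117,0,0,0,0.0002,0,0.0117,0,0,0,0.0002,0,0.0117,0,0,0,0.0003,0,0.01,0.1,0,0,0,0,0,0,0,0]'

```text
time_s: 35.65
eef_pos: [0.4322, 0.41, 0.0035]
tcp_rot: [[-0.986, 0.166, -0.003], [0.166, 0.986, -0.004], [0.002, -0.004, -1.0]]
ft_force: [-0.1, -0.3, 0.9]
grip_width: 0.434
```

Emit:
send_rows --targets '[0,0,0,0,0,0,0,0,0,0,0,0]'

```text
time_s: 35.85
eef_pos: [0.433, 0.4107, 0.0054]
tcp_rot: [[-0.986, 0.166, -0.001], [0.166, 0.986, -0.002], [0.0, -0.002, -1.0]]
ft_force: [-0.4, 0.1, 0.4]
grip_width: 0.437
```

Emit:
send_rows --targets '[0,0,0.001,0,0,0,0,0,0,0,0,0]'

```text
time_s: 36.05
eef_pos: [0.4329, 0.4106, 0.0044]
tcp_rot: [[-0.986, 0.166, -0.001], [0.166, 0.986, -0.002], [0.0, -0.002, -1.0]]
ft_force: [0.2, -0.4, -0.1]
grip_width: 0.442
```

Emit:
send_rows --targets '[0,0,0,0,0,0,0,0,0,0,0,0,0,0,0,0,0,0,0,0,0,0,0,0,0,0,0,0,0,0]' --claw 0

```text
time_s: 36.55
eef_pos: [0.4329, 0.4106, 0.0043]
tcp_rot: [[-0.986, 0.166, -0.001], [0.166, 0.986, -0.002], [0.0, -0.002, -1.0]]
ft_force: [-0.1, 0.4, 1.6]
grip_width: 0.212
```

Emit:
send_rows --targets '[0,0,0,0,0,0,0,0,-0.03,0,0,0,0,0,-0.03,0,0,0,0,0,-0.033,0,0,0,0,0,0,0,0,0]'

```text
time_s: 37.05
eef_pos: [0.4352, 0.4129, 0.1018]
tcp_rot: [[-0.986, 0.166, 0.006], [0.166, 0.986, 0.004], [-0.005, 0.005, -1.0]]
ft_force: [0.1, 0.2, -0.0]
grip_width: 0.213
```

```bash
python3 - <<'E'
from pinp import *
s=env.observe();print(s['eef_pos'],s['grip_width'])
rows([at(2,.075,.0025,dz=.035)],deg=7)
E
```

```text
[0.43522896 0.41290002 0.10176287] 0.21303538382526507
[-0.0092, -0.0384, -0.0001, 0.0, 0.0, -1.5, -0.0081, -0.0387, 0.0, 0.1, 0.1, -1.4, -0.0073, -0.0389, 0.0, 0.0, 0.0, -1.5, -0.0061, -0.039, 0.0, 0.0, 0.0, -1.4, -0.0053, -0.0392, -0.0001, 0.0, 0.1, -1.5]
[-0.0042, -0.0393, 0.0, 0.1, 0.0, -1.5, -0.0032, -0.0394, 0.0001, 0.0, 0.0, -1.4, -0.0022, -0.0394, 0.0, 0.0, 0.1, -1.5, -0.0012, -0.0395, 0.0001, 0.0, 0.0, -1.5, -0.0001, -0.0395, 0.0, 0.1, 0.0, -1.4]
```

Emit:
send_rows --targets '[-0.0092,-0.0384,-0.0001,0,0,-1.5,-0.0081,-0.0387,0,0.1,0.1,-1.4,-0.0073,-0.0389,0,0,0,-1.5,-0.0061,-0.039,0,0,0,-1.4,-0.0053,-0.0392,-0.0001,0,0.1,-1.5]'

```text
time_s: 37.55
eef_pos: [0.4454, 0.2118, 0.097]
tcp_rot: [[-0.999, 0.038, -0.006], [0.038, 0.999, -0.004], [0.006, -0.005, -1.0]]
ft_force: [0.9, -0.4, -1.6]
grip_width: 0.212
```

Emit:
send_rows --targets '[-0.0042,-0.0393,0,0.1,0,-1.5,-0.0032,-0.0394,0.0001,0,0,-1.4,-0.0022,-0.0394,0,0,0.1,-1.5,-0.0012,-0.0395,0.0001,0,0,-1.5,-0.0001,-0.0395,0,0.1,0,-1.4]'

```text
time_s: 38.05
eef_pos: [0.4587, 0.0149, 0.0978]
tcp_rot: [[-0.996, -0.089, -0.008], [-0.089, 0.996, -0.007], [0.008, -0.006, -1.0]]
ft_force: [0.8, 0.4, -0.7]
grip_width: 0.211
```

Emit:
send_rows --targets '[0,0,0,0,0,0,0,0,0,0,0,0,0,0,0,0,0,0,0,0,0,0,0,0]'

```text
time_s: 38.45
eef_pos: [0.4593, 0.0176, 0.0984]
tcp_rot: [[-0.996, -0.09, -0.007], [-0.09, 0.996, -0.007], [0.007, -0.006, -1.0]]
ft_force: [-0.3, 0.9, -0.1]
grip_width: 0.211
```

```bash
python3 - <<'E'
from pinp import *
s=env.observe();print(s['eef_pos'],s['grip_width'])
rows([at(2,.054,.0023)],step=.012)
E
```

```text
[0.4593376  0.01757471 0.09842201] 0.2105685571329383
[-0.006, 0.0002, 0.0081, -0.1, -0.1, 0.0, -0.0059, 0.0003, 0.0082, -0.1, -0.1, 0.0, -0.006, 0.0002, 0.0081, -0.1, -0.1, 0.1, -0.0059, 0.0002, 0.0082, -0.1, -0.1, 0.0]
```

Emit:
send_rows --targets '[-0.006,0.0002,0.0081,-0.1,-0.1,0,-0.006,0.0002,0.0081,-0.1,-0.1,0,-0.006,0.0002,0.0081,-0.1,-0.1,0.1,-0.006,0.0002,0.0081,-0.1,-0.1,0,0,0,0,0,0,0]'

```text
time_s: 38.95
eef_pos: [0.4834, 0.0194, 0.0647]
tcp_rot: [[-0.996, -0.086, -0.002], [-0.086, 0.996, 0.001], [0.002, 0.001, -1.0]]
ft_force: [-0.2, 0.5, -1.3]
grip_width: 0.217
```

Emit:
send_rows --targets '[0,0,0,0,0,0,0,0,0,0,0,0,0,0,0,0,0,0]'

```text
time_s: 39.25
eef_pos: [0.4833, 0.0192, 0.0665]
tcp_rot: [[-0.996, -0.086, 0.001], [-0.086, 0.996, 0.0], [-0.001, 0.0, -1.0]]
ft_force: [-0.5, 0.1, -0.5]
grip_width: 0.214
```

```bash
python3 - <<'E'
from pinp import *
s=env.observe();print(s['eef_pos'])
rows([at(2,.054,.0023)],step=.012)
E
```

```text
[0.48332452 0.01923065 0.06652566]
[0.0004, 0.0013, 0.0008, 0.0, 0.0, -0.1]
```

Emit:
send_rows --targets '[0,0.0012,0.0008,0,0,-0.1,0,0,0,0,0,0,0,0,0,0,0,0]'

```text
time_s: 39.55
eef_pos: [0.4832, 0.0205, 0.0656]
tcp_rot: [[-0.996, -0.088, 0.0], [-0.088, 0.996, 0.0], [-0.0, 0.0, -1.0]]
ft_force: [-0.5, 0.7, -1.1]
grip_width: 0.211
```

Emit:
send_rows --targets '[-0.005,0,0,0,0,0,-0.005,0,0,0,0,0,-0.004,0,0,0,0,0]'

```text
time_s: 39.85
eef_pos: [0.498, 0.0218, 0.0655]
tcp_rot: [[-0.996, -0.088, 0.001], [-0.088, 0.996, 0.0], [-0.001, 0.0, -1.0]]
ft_force: [0.3, 0.1, -0.1]
grip_width: 0.212
```

Emit:
send_rows --targets '[-0.004,0,0,0,0,0,-0.004,0,0,0,0,0,0,0,0,0,0,0]'

```text
time_s: 40.15
eef_pos: [0.5058, 0.0225, 0.0654]
tcp_rot: [[-0.996, -0.088, 0.001], [-0.088, 0.996, 0.0], [-0.001, 0.0, -1.0]]
ft_force: [0.4, 0.2, -0.9]
grip_width: 0.216
```

```bash
python3 - <<'E'
from pinp import *
s=env.observe();print(s['eef_pos'],s['ft_force'])
rows([at(2,0,.0023)],step=.03)
E
```

```text
[0.50582464 0.02245746 0.06538879] [ 0.44214775  0.23922941 -0.94250547]
[-0.0155, 0.0, -0.0001, 0.0, 0.0, 0.0, -0.0154, 0.0, -0.0002, 0.0, 0.0, 0.0]
```

Emit:
send_rows --targets '[-0.005,0,0,0,0,0,-0.005,0,0,0,0,0,-0.004,0,0,0,0,0]'

```text
time_s: 40.45
eef_pos: [0.5175, 0.024, 0.0649]
tcp_rot: [[-0.996, -0.088, -0.004], [-0.088, 0.996, 0.001], [0.004, 0.001, -1.0]]
ft_force: [-3.8, 2.5, -0.7]
grip_width: 0.216
```

Emit:
send_rows --targets '[-0.004,0,0,0,0,0,-0.004,0,0,0,0,0,0,0,0,0,0,0]'

```text
time_s: 40.75
eef_pos: [0.5297, 0.0246, 0.0659]
tcp_rot: [[-0.996, -0.088, 0.005], [-0.088, 0.996, 0.001], [-0.005, 0.0, -1.0]]
ft_force: [3.5, 2.2, -1.4]
grip_width: 0.216
```

Emit:
send_rows --targets '[-0.004,0,0,0,0,0,-0.0035,0,0,0,0,0,0,0,0,0,0,0,0,0,0,0,0,0]'

```text
time_s: 41.15
eef_pos: [0.5343, 0.0247, 0.0653]
tcp_rot: [[-0.996, -0.088, -0.0], [-0.088, 0.996, 0.0], [0.0, 0.0, -1.0]]
ft_force: [0.7, -0.7, -0.9]
grip_width: 0.21
```

Emit:
send_rows --targets '[0,0,0,0,0,0,0,0,0,0,0,0,0,0,0,0,0,0]' --claw 0.034

```text
time_s: 41.45
eef_pos: [0.5344, 0.0249, 0.0655]
tcp_rot: [[-0.996, -0.088, 0.0], [-0.088, 0.996, 0.0], [-0.0, 0.0, -1.0]]
ft_force: [-1.0, 0.4, -0.5]
grip_width: 0.37
```

Emit:
send_rows --targets '[0,0,-0.015,0,0,0,0,0,-0.03,0,0,0,0,0,-0.03,0,0,0,0,0,-0.02,0,0,0,0,0,0,0,0,0]'

```text
time_s: 41.95
eef_pos: [0.5364, 0.025, 0.1635]
tcp_rot: [[-0.996, -0.088, 0.007], [-0.088, 0.996, 0.001], [-0.007, -0.0, -1.0]]
ft_force: [0.3, -0.1, 0.6]
grip_width: 0.373
```

```bash
python3 gc2.py 6 0; python3 - <<'E'
from clip import *
rows([grip((.5403,.3825),-.393,.15,xo=-.001)],deg=7)
E
```

```text
0 top [ 0.5421  0.3839 -0.404 ] 0.95
0 scene [ 0.5388  0.3799 -0.3852] 0.922
[-0.0041, 0.0396, 0.0011, 0.0, 0.0, 3.1, -0.0019, 0.0397, 0.0012, 0.0, 0.0, 3.0, 0.0001, 0.0398, 0.0011, 0.0, 0.0, 3.1, 0.0023, 0.0397, 0.0012, 0.0, 0.0, 3.1, 0.0045, 0.0395, 0.0011, 0.0, 0.0, 3.0]
[0.0065, 0.0392, 0.0012, 0.0, 0.0, 3.1, 0.0086, 0.0389, 0.0011, 0.0, 0.0, 3.0, 0.0106, 0.0383, 0.0012, 0.0, 0.0, 3.1, 0.0127, 0.0377, 0.0011, 0.0, 0.0, 3.1]
```

View pics/o6.png

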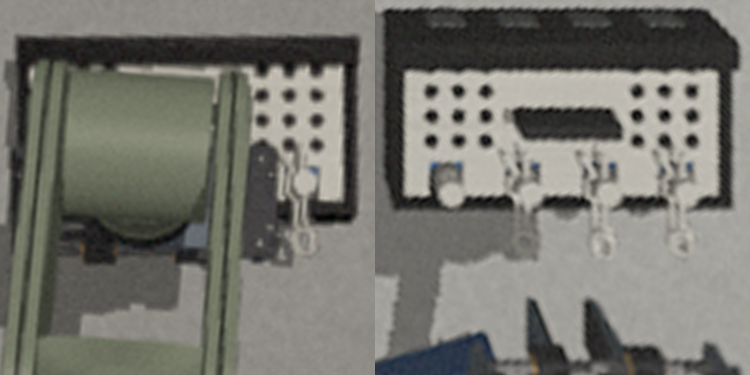

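Three clips are seated on pins 2, 3 and 4 (heads at (524,240), (600,242) and (682,240) in the right half), all at the same depth. Pin 1 is free. Next is the last clip.

Emit:
send_rows --targets '[-0.0041,0.0396,0.0011,0,0,3.1,-0.0019,0.0397,0.0012,0,0,3.0,0.0001,0.0398,0.0011,0,0,3.1,0.0023,0.0397,0.0012,0,0,3.1,0.0045,0.0395,0.0011,0,0,3.0]' --claw 0.04

```text
time_s: 42.55
eef_pos: [0.5362, 0.2249, 0.1527]
tcp_rot: [[-0.984, 0.18, -0.003], [0.18, 0.984, -0.001], [0.003, -0.002, -1.0]]
ft_force: [0.7, -0.6, 0.1]
grip_width: 0.438
```

Emit:
send_rows --targets '[0.0065,0.0392,0.0012,0,0,3.1,0.0086,0.0389,0.0011,0,0,3.0,0.0106,0.0383,0.0012,0,0,3.1,0.0127,0.0377,0.0011,0,0,3.1,0,0,0.02,0,0,0]'

```text
time_s: 43.05
eef_pos: [0.5401, 0.3884, 0.1299]
tcp_rot: [[-0.925, 0.381, 0.003], [0.381, 0.925, 0.004], [-0.001, 0.005, -1.0]]
ft_force: [0.1, -0.5, -0.7]
grip_width: 0.438
```

Emit:
send_rows --targets '[0,0,0.025,0,0,0,0,0,0.025,0,0,0,0,0,0.02,0,0,0,0,0,0.01,0,0,0,0,0,0,0,0,0]'

```text
time_s: 43.55
eef_pos: [0.5382, 0.3819, 0.0474]
tcp_rot: [[-0.924, 0.383, -0.004], [0.384, 0.924, -0.003], [0.003, -0.004, -1.0]]
ft_force: [-0.0, -0.3, -0.2]
grip_width: 0.438
```

Emit:
send_rows --targets '[0,0,0,0,0,0,0,0,0,0,0,0]'

```text
time_s: 43.75
eef_pos: [0.5404, 0.3833, 0.0514]
tcp_rot: [[-0.924, 0.384, 0.002], [0.384, 0.924, 0.002], [-0.001, 0.002, -1.0]]
ft_force: [0.8, 0.1, 0.5]
grip_width: 0.441
```

```bash
python3 - <<'E'
from clip import *
s=env.observe();print(s['eef_pos'])
rows([grip((.5403,.3835),-.395,.0043,xo=-.001)],step=.013)
E
```

```text
[0.5404139  0.38334999 0.05138133]
[0.0003, 0.0, 0.0118, 0.0, 0.0, 0.0, 0.0003, 0.0, 0.0117, 0.1, 0.0, 0.0, 0.0003, 0.0, 0.0118, 0.0, 0.0, 0.1, 0.0003, 0.0, 0.0118, 0.0, 0.1, 0.0]
```

Emit:
send_rows --targets '[0.0003,0,0.0117,0,0,0,0.0003,0,0.0117,0.1,0,0,0.0003,0,0.0117,0,0,0.1,0.0003,0,0.011,0,0,0,0,0,0,0,0,0]'

```text
time_s: 44.25
eef_pos: [0.5382, 0.3832, 0.0029]
tcp_rot: [[-0.923, 0.385, -0.002], [0.385, 0.923, -0.002], [0.001, -0.002, -1.0]]
ft_force: [0.4, 0.6, -0.2]
grip_width: 0.436
```

Emit:
send_rows --targets '[0,0,0,0,0,0,0,0,0,0,0,0]'

```text
time_s: 44.45
eef_pos: [0.5385, 0.3833, 0.0036]
tcp_rot: [[-0.923, 0.385, -0.001], [0.385, 0.923, -0.002], [0.0, -0.002, -1.0]]
ft_force: [-0.7, -0.4, -0.3]
grip_width: 0.441
```

Emit:
send_rows --targets '[0,0,-0.0007,0,0,0,0,0,0,0,0,0]'

```text
time_s: 44.65
eef_pos: [0.5387, 0.3834, 0.0049]
tcp_rot: [[-0.923, 0.385, -0.0], [0.385, 0.923, -0.001], [-0.0, -0.001, -1.0]]
ft_force: [-0.7, 0.1, 0.7]
grip_width: 0.439
```

Emit:
send_rows --targets '[0,0,0,0,0,0,0,0,0,0,0,0,0,0,0,0,0,0,0,0,0,0,0,0,0,0,0,0,0,0]' --claw 0

```text
time_s: 45.15
eef_pos: [0.5386, 0.3834, 0.0049]
tcp_rot: [[-0.923, 0.385, -0.0], [0.385, 0.923, -0.001], [-0.0, -0.001, -1.0]]
ft_force: [-0.4, 0.4, 0.6]
grip_width: 0.214
```

Emit:
send_rows --targets '[0,0,0,0,0,0,0,0,-0.03,0,0,0,0,0,-0.03,0,0,0,0,0,-0.033,0,0,0,0,0,0,0,0,0]'

```text
time_s: 45.65
eef_pos: [0.5413, 0.3853, 0.1031]
tcp_rot: [[-0.923, 0.385, 0.008], [0.385, 0.923, 0.005], [-0.005, 0.007, -1.0]]
ft_force: [0.7, 0.7, -0.3]
grip_width: 0.212
```

```bash
python3 - <<'E'
from pinp import *
s=env.observe();print(s['eef_pos'],s['grip_width'])
rows([at(1,.075,.0023,dz=.035)],deg=7)
E
```

```text
[0.54129234 0.385319   0.10307653] 0.21227147167794228
[-0.0049, -0.0393, 0.0, 0.0, 0.1, -3.5, -0.0025, -0.0395, 0.0001, 0.1, 0.0, -3.4, -0.0001, -0.0395, 0.0001, 0.0, 0.1, -3.5, 0.0023, -0.0395, 0.0001, 0.1, 0.0, -3.5, 0.0046, -0.0393, 0.0002, 0.0, 0.1, -3.4]
[0.007, -0.039, 0.0002, 0.1, 0.0, -3.5, 0.0094, -0.0384, 0.0002, 0.0, 0.1, -3.5, 0.0117, -0.0378, 0.0003, 0.0, 0.0, -3.4]
```

Emit:
send_rows --targets '[-0.0049,-0.0393,0,0,0.1,-3.5,-0.0025,-0.0395,0,0.1,0,-3.4,0,-0.0395,0,0,0.1,-3.5,0.0023,-0.0395,0,0.1,0,-3.5,0.0046,-0.0393,0,0,0.1,-3.4]'

```text
time_s: 46.15
eef_pos: [0.4843, 0.1913, 0.0975]
tcp_rot: [[-0.996, 0.09, -0.008], [0.09, 0.996, -0.004], [0.007, -0.005, -1.0]]
ft_force: [0.9, -0.7, -0.9]
grip_width: 0.211
```

Emit:
send_rows --targets '[0.007,-0.039,0,0.1,0,-3.5,0.0094,-0.0384,0,0,0.1,-3.5,0.0117,-0.0378,0,0,0,-3.4,0,0,0,0,0,0,0,0,0,0,0,0]'

```text
time_s: 46.65
eef_pos: [0.4534, 0.0781, 0.0988]
tcp_rot: [[-0.996, -0.086, -0.009], [-0.085, 0.996, -0.005], [0.009, -0.004, -1.0]]
ft_force: [-0.2, 0.6, -0.2]
grip_width: 0.209
```

Emit:
send_rows --targets '[0,0,0,0,0,0,0,0,0,0,0,0]'

```text
time_s: 46.85
eef_pos: [0.4541, 0.0795, 0.0989]
tcp_rot: [[-0.996, -0.089, -0.008], [-0.089, 0.996, -0.005], [0.009, -0.004, -1.0]]
ft_force: [0.8, -0.3, -0.5]
grip_width: 0.213
```

```bash
python3 - <<'E'
from pinp import *
s=env.observe();print(s['eef_pos'],s['grip_width'])
rows([at(1,.055,.0029)],step=.012)
E
```

```text
[0.45412321 0.07952863 0.09891433] 0.2131624403325863
[-0.0057, 0.0002, 0.0081, -0.1, -0.1, 0.0, -0.0056, 0.0001, 0.0081, 0.0, -0.1, 0.0, -0.0057, 0.0002, 0.0081, -0.1, -0.2, 0.0, -0.0056, 0.0002, 0.0082, 0.0, -0.1, 0.1]
```

Emit:
send_rows --targets '[-0.0057,0.0002,0.0081,-0.1,-0.1,0,-0.0056,0.0002,0.0081,0,-0.1,0,-0.0057,0.0002,0.0081,-0.1,-0.2,0,-0.0056,0.0002,0.0081,0,-0.1,0,0,0,0,0,0,0]'

```text
time_s: 47.35
eef_pos: [0.476, 0.0813, 0.0651]
tcp_rot: [[-0.996, -0.088, -0.002], [-0.088, 0.996, -0.001], [0.002, -0.001, -1.0]]
ft_force: [-0.0, 0.3, -0.9]
grip_width: 0.21
```

Emit:
send_rows --targets '[0,0,0,0,0,0,0,0,0,0,0,0,0,0,0,0,0,0]'

```text
time_s: 47.65
eef_pos: [0.4761, 0.0812, 0.0669]
tcp_rot: [[-0.996, -0.088, 0.001], [-0.088, 0.996, -0.001], [-0.001, -0.001, -1.0]]
ft_force: [0.1, -0.0, -0.9]
grip_width: 0.215
```

```bash
python3 - <<'E'
from pinp import *
s=env.observe();print(s['eef_pos'])
rows([at(1,.055,.0029)],step=.012)
E
```

```text
[0.47608316 0.08123496 0.06692338]
[-0.0004, 0.0009, 0.0006, 0.0, 0.0, 0.0]
```

Emit:
send_rows --targets '[0,0.0009,0.0006,0,0,0,0,0,0,0,0,0,0,0,0,0,0,0]'

```text
time_s: 47.95
eef_pos: [0.4759, 0.0822, 0.0661]
tcp_rot: [[-0.996, -0.088, 0.0], [-0.088, 0.996, -0.001], [-0.0, -0.001, -1.0]]
ft_force: [-0.3, 0.1, -0.3]
grip_width: 0.216
```

Emit:
send_rows --targets '[-0.005,0,0,0,0,0,-0.005,0,0,0,0,0,-0.005,0,0,0,0,0]'

```text
time_s: 48.25
eef_pos: [0.4916, 0.0835, 0.0661]
tcp_rot: [[-0.996, -0.088, 0.001], [-0.088, 0.996, -0.001], [-0.001, -0.001, -1.0]]
ft_force: [0.5, 0.3, 0.7]
grip_width: 0.21
```

Emit:
send_rows --targets '[-0.004,0,0,0,0,0,-0.004,0,0,0,0,0,0,0,0,0,0,0]'

```text
time_s: 48.55
eef_pos: [0.4996, 0.0842, 0.0659]
tcp_rot: [[-0.996, -0.088, 0.001], [-0.088, 0.996, -0.001], [-0.001, -0.001, -1.0]]
ft_force: [-0.5, 0.1, -1.1]
grip_width: 0.218
```

```bash
python3 - <<'E'
from pinp import *
s=env.observe();print(s['eef_pos'],s['ft_force'])
rows([at(1,0,.0029)],step=.03)
E
```

```text
[0.49956284 0.08424032 0.06594153] [-0.51637398  0.11553181 -1.09199663]
[-0.0159, 0.0, -0.0002, 0.0, 0.0, 0.0, -0.0158, -0.0001, -0.0001, 0.0, 0.0, 0.0]
```

Emit:
send_rows --targets '[-0.005,0,0,0,0,0,-0.005,0,0,0,0,0,-0.005,0,0,0,0,0]'

```text
time_s: 48.85
eef_pos: [0.5122, 0.0858, 0.0655]
tcp_rot: [[-0.996, -0.088, -0.004], [-0.088, 0.996, -0.0], [0.004, 0.0, -1.0]]
ft_force: [-4.8, 2.9, 0.1]
grip_width: 0.212
```

Emit:
send_rows --targets '[-0.004,0,0,0,0,0,-0.004,0,0,0,0,0,0,0,0,0,0,0]'

```text
time_s: 49.15
eef_pos: [0.524, 0.0862, 0.0664]
tcp_rot: [[-0.996, -0.088, 0.004], [-0.088, 0.996, -0.001], [-0.004, -0.001, -1.0]]
ft_force: [2.4, 0.9, -1.5]
grip_width: 0.212
```

Emit:
send_rows --targets '[-0.004,0,0,0,0,0,-0.0032,0,0,0,0,0,0,0,0,0,0,0,0,0,0,0,0,0]'

```text
time_s: 49.55
eef_pos: [0.5288, 0.0867, 0.0659]
tcp_rot: [[-0.996, -0.088, -0.0], [-0.088, 0.996, -0.001], [0.0, -0.001, -1.0]]
ft_force: [-0.5, -0.1, 0.0]
grip_width: 0.214
```

Emit:
send_rows --targets '[0,0,0,0,0,0,0,0,0,0,0,0,0,0,0,0,0,0]' --claw 0.034

```text
time_s: 49.85
eef_pos: [0.529, 0.0868, 0.0661]
tcp_rot: [[-0.996, -0.088, 0.0], [-0.088, 0.996, -0.001], [-0.0, -0.001, -1.0]]
ft_force: [-0.6, 0.3, 0.0]
grip_width: 0.371
```

Emit:
send_rows --targets '[0,0,-0.015,0,0,0,0,0,-0.03,0,0,0,0,0,-0.04,0,0,0,0,0,-0.04,0,0,0,0.04,0,-0.02,0,0,0]'

```text
time_s: 50.35
eef_pos: [0.494, 0.084, 0.2146]
tcp_rot: [[-0.996, -0.088, 0.01], [-0.088, 0.996, 0.0], [-0.01, -0.0, -1.0]]
ft_force: [-0.5, -0.0, 0.1]
grip_width: 0.373
```

Emit:
send_rows --targets '[0,0.045,0,0,0,0,0,0.045,0,0,0,0,0,0.045,0,0,0,0,0,0.045,0,0,0,0,0,0.045,0,0,0,0]'

```text
time_s: 50.85
eef_pos: [0.4688, 0.3092, 0.211]
tcp_rot: [[-0.996, -0.088, 0.001], [-0.088, 0.996, -0.001], [-0.001, -0.001, -1.0]]
ft_force: [0.5, -0.3, 0.9]
grip_width: 0.374
```

Emit:
send_rows --targets '[0,0,0,0,0,0,0,0,0,0,0,0]'

```text
time_s: 51.05
eef_pos: [0.4688, 0.3081, 0.2105]
tcp_rot: [[-0.996, -0.09, -0.0], [-0.09, 0.996, -0.002], [0.0, -0.002, -1.0]]
ft_force: [0.5, 0.0, -0.8]
grip_width: 0.376
```

```bash
python3 gc2.py 7 ""; python3 - <<'E'
from ortho import *
from m import fit,PINS,circ
co,si=np.cos(YAW),np.sin(YAW);A=np.array([[co,-si],[si,co]])
for n in('top','scene'):
    im=cv2.imread(f'pics/{n}7.png')
    for i,y in enumerate((-.093,-.031,.031,.093)):
        h=C0+A@np.array([.092,y])
        p,s=fit(n,im,.0685,[(circ(0,0,.0080),1,5)],(h[0],h[1],0),.04)
        print(n,i+1,'head in case mm',(A.T@(p[:2]-C0)*1000).round(1),round(s,2))
E
```

```text
top 1 head in case mm [ 90.3 -92.3] 0.4
top 2 head in case mm [ 91.6 -30.4] 0.45
top 3 head in case mm [90.8 30.2] 0.45
top 4 head in case mm [91.1 92.5] 0.41
scene 1 head in case mm [ 79.2 -98.8] 0.21
scene 2 head in case mm [83.3  1.3] 0.31
scene 3 head in case mm [82.4 64.3] 0.33
scene 4 head in case mm [82.  65.2] 0.33
```

View pics/o7.png

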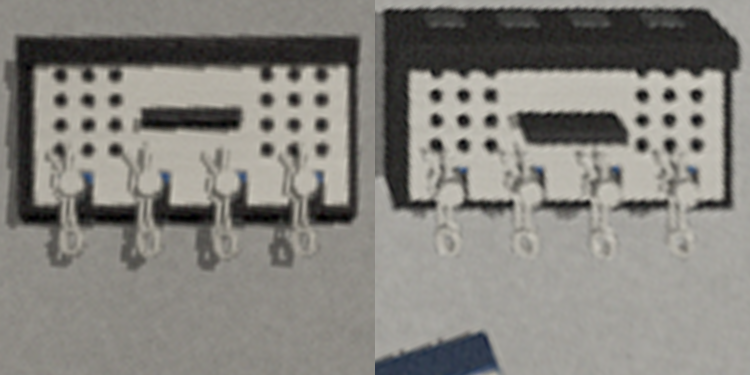

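All four clips are on their pins: heads in line at the right half's (448,242)…(682,242), and 90–92 mm from the case centre against 92 expected. The cover looks shifted 2–4 mm from earlier, so I'll check that it's still flush and in tolerance.

```bash
python3 - <<'E'
from ortho import *
from gcov import *
co,si=np.cos(YAW),np.sin(YAW);A=np.array([[co,-si],[si,co]])
def reg(n,W,x0,x1,y0,y1):
    c=(W[...,:2]-C0)@A
    m=(c[...,0]>x0)&(c[...,0]<x1)&(c[...,1]>y0)&(c[...,1]<y1)&(abs(W[...,2]-.056)<.03)
    return c[m],W[m,2]
for n in('top','scene'):
    im,d=snap(n,n+'8.png');W=world(n,d)
    c,z=reg(n,W,-.035,.03,-.118,.118);k=abs(z-np.median(z))<.008
    c,z=c[k],z[k];k=(abs(c[:,1])>.045);c,z=c[k],z[k]
    sol=np.linalg.lstsq(np.c_[c,np.ones(len(c))],z,rcond=None)[0];print(n,'plate plane slopes,z',sol.round(4),len(z))
    for nm,b in dict(wallL=(-.04,.05,-.136,-.130),wallR=(-.04,.05,.130,.136)).items():
        _,zz=reg(n,W,*b);print(nm,np.median(zz).round(4),len(zz))
    # hole centroids -> compare with reference picture
    for f in((f'{n}4.png',f'{n}8.png')):
        o=cv2.cvtColor(ortho(n,cv2.imread('pics/'+f),.056,0,0,.15,.0005),cv2.COLOR_BGR2GRAY)
        b=(o<95).astype(np.uint8);N,_,st,ce=cv2.connectedComponentsWithStats(b)
        h=[((ce[i]-300)*.5).round(1).tolist() for i in range(1,N) if 60<st[i,4]<500]
        h=[q for q in h if abs(q[0])<122 and -50<q[1]<25];print(f,len(h),sorted(h))
E
```

```text
top plate plane slopes,z [ 0.0019 -0.002   0.0576] 1013
wallL 0.0572 60
wallR 0.0573 60
top4.png 9 [[-106.4, -25.6], [-106.4, -5.6], [-106.4, 14.4], [-84.4, 14.4], [-84.3, -25.8], [-84.2, -5.8], [-62.4, -5.6], [-62.3, -25.7], [-62.3, 14.2]]
top8.png 18 [[-102.9, 18.5], [-102.4, -22.3], [-102.4, -2.1], [-80.6, 17.8], [-80.4, -22.2], [-80.1, -2.2], [-58.4, -2.3], [-58.2, -22.3], [-58.1, 17.9], [63.6, -22.7], [63.7, -2.6], [63.8, 17.6], [85.5, 18.6], [85.7, -22.7], [85.7, -2.4], [107.8, -22.6], [107.8, -2.4], [108.0, 17.4]]
scene plate plane slopes,z [0.0019 0.0012 0.0582] 1074
wallL 0.0562 99
wallR 0.0585 61
scene4.png 18 [[-103.7, -22.7], [-103.6, 17.3], [-103.3, -2.5], [-81.8, -22.8], [-81.6, -2.5], [-81.4, 17.3], [-59.5, -22.6], [-59.5, -2.6], [-59.4, 17.4], [62.6, -3.0], [62.8, -22.6], [62.9, 17.3], [84.7, -23.0], [84.9, -3.0], [85.3, 17.7], [106.6, -22.8], [106.9, 17.2], [107.0, -2.9]]
scene8.png 18 [[-99.8, -19.3], [-99.5, 0.7], [-99.3, 21.2], [-77.6, 20.9], [-77.5, -19.3], [-77.5, 1.1], [-55.6, -19.3], [-55.3, 21.0], [-55.2, 0.9], [66.6, 20.7], [66.9, -19.1], [66.9, 0.8], [88.6, 0.5], [88.8, -19.5], [89.1, 21.1], [110.7, -19.4], [110.8, 20.7], [111.0, 0.6]]
```

The cover was knocked about 3.5 mm in x and 4 mm in y inside the cavity. It still lies level (slopes ≤0.002) and flush with the walls, near (+1.6, +2.5) mm from home, so it is within tolerance. Handing in.

```bash
python3 -c "
from rig import env
s=env.observe();print(s['time_s'],s['eef_pos'],s['ft_force']);print(env.finish_job())"
```

```text
51.25 [0.46943701 0.30623459 0.21091999] [-0.34586067 -0.72360105 -0.04808972]
the job is handed in; nothing more can be done
None
```

I fitted the cover and locked it with all four R-clips, one on each pin, and handed the job in at 51 s. The verdict is not reported.

**Cover:** I tilted its straight edge under the lip at about 0.35 rad, then levelled it down round the pins. It went in without jamming.

**Clips:** I found the pin position by touch with the first clip. All four then entered their holes freely. Each showed the same force pattern (about −4 to −5 N, then +2 to +3.5 N, then zero) as the bow snapped over.

**Last checks:**
- **Clip heads:** the top camera puts them 90–92 mm from the case centre (92 mm expected) and within 1 mm sideways of the pins.
- **Cover:** it is level (slope 0.002) and flush with the walls. Some time after the first clip it shifted about 3.5 mm in x and 4 mm in y inside the cavity. It is now roughly (+1.6, +2.5) mm from home, inside the limits; the x value assumes where the hole pattern's centre is.
- **Robot:** the gripper was open and clear of everything.

**Checks that failed or disagreed:** the automatic head fit in the scene camera failed (correlations 0.2–0.3), so I relied on the scene picture, which showed all four heads in line. The two cameras also disagreed by 2–4 mm in absolute position. I did not measure the bystanders at the end.

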